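# Seat a locating pin and bolt it in

### The arm

A 6-joint arm with a two-finger parallel gripper is mounted at the origin on a cart in front of the work surface, level with it; the furniture and walls round the work are solid. World frame = base frame: x ahead of the robot, y to its left, z up, the work surface at z = 0. Lengths are in m, angles in rad, forces in N, time in s.
With the tool pointing down it reaches from about 0.375 to 0.825 m from the base axis. Payload 5.5 kg.
Tool frame: the origin (TCP) lies between the finger pads; the fingertips stand 22 mm ahead of it and the grasp point (between the pads) lies 3 mm ahead of it (r.nose_length is the distance from the TCP to the fingertips, in m); z points along the fingers, y is the line along which they close (so a half turn about z gives the same grasp; the last joint's range is limited). The gripper opens to 85 mm and grips with 20 to 120 N. Pads are 22 mm wide; open, the fingers measure 114 mm over their backs; the gripper's body (76 mm by 85 mm) begins 54 mm behind the grasp point. The pads swing forward as they close: fully open they stand 13 mm farther back than shut.
Start: joints at [-1.25, 0.314, -0.047, 1.21, 0, 1.571], TCP at [0.189, -0.569, 0.253] pointing down, gripper open.
Joint ranges: [-2.67, 2.67], [-0.69, 1.73], [-1.03, 1.25], [-2.08, 2.16], [-1.42, 1.45], [-3.14, 3.14]. Speed limits (rad/s): [2.39, 2.39, 3.01, 3.14, 3.14, 3.14].

### API

Orientations are given as a unit quaternion [x, y, z, w].
In Python, from bench import r, camera gives the robot as it stands. The module is installed in compiled form; this text tells all that it offers.
- The arm moves only by the tool arm_command, never from a script. Its argument "steps" is text: rows parted by semicolons, each of 6 numbers parted by spaces: the shift along the tool's x, y, z in mm, then the turn, a rotation vector about the tool's x, y, z in rad. In form: dx dy dz rx ry rz; .... A call has 1 to 8 rows; each row shifts and turns the commanded pose from where the row before left it, along the tool's axes as they then stand; what a row does not reach is not made up. A row lasts 1/12 s, in which the tool goes at most 41.7 mm and 7.16 degrees, less where a joint would pass 70% of its speed; a pose out of reach is approached as far as the arm can. A call is refused whole if a number of a shift passes 41.7 or a number of a turn 0.125, either way. A call with a gripper value outside its range is refused whole. "claw" is the opening, from 0 (shut) to 1 (fully open), set as the call begins (left out, the last holds). The fingers move at their own pace and stop on an object; "force" is the grip in N (left out, the last holds). Time passes only in rows, so rows that do not move let the fingers close. It gives the time, the measured TCP pose, the force, the opening and the grip force at its end, in the units of the state.
- r.sense(): the state, without advancing time (a new reading comes with each control period).
- camera(name): name is "scene" or "top" or "wrist"; returns a dict with "color" (400x640x3 uint8, red, green, blue), "intrinsics" (3x3 intrinsics, pixels), "distortion" ([k1, k2, p1, p2, k3] as OpenCV has them; the pictures are not rectified), "R" (3x3) and "t" (3): a world point X has camera coordinates R X + t; the wrist camera has in their place "T_tool_cam" (4x4, takes a point from camera to tool coordinates, whose origin is the TCP and whose axes are the flange's). Camera axes: x right, y down, z forward; pixel columns grow to the right and rows downward; lengths in m; the calibration is good to about 2 mm. A picture is of the moment at which its call begins: read the wrist's pose just before it. There is no depth.
- r.close_job(): hands the job in; it is judged then, once.
The state is a dict: "clock": time; "joints": joint angles; "dq": joint speeds; "joint_torque": joint torques, N m; "tool_pos": TCP position; "ee_rot": TCP orientation; "wrist_force": force on the tool from outside, world axes, zero at the start; "moment": the same for the moment, N m; "finger_gap": finger opening in m; "gripper_force": force on a finger pad.
Only numpy, scipy, OpenCV 4.12 (cv2) and the standard library are available. Lean on these libraries where they do the work, as an engineer would, in place of code of your own. Each camera call takes 0.05 s, during which the arm holds its last target. There are 200 camera calls.

### The job

Take the steel locating pin out of its cradle and lean it in the sloped rest, tip down in the foot, and let go of it there so that you can take it afresh by the head end. Then stand it upright in the bore of the holder, tip down and pushed fully home until its shoulder sits on the block, and only then slide the forked bolt all the way into its keeper so that the pin is locked in. Leave the steel plug, the die and the bit box where they are.

Things in the scene. Friction and masses are not known exactly. Their poses are not given: they have to be found in the camera images.
- pin: Locating pin, plain steel, 130 mm long, loose, 90 g, balance point 25 mm headward of the origin. Origin on its axis at the shoulder; x axis runs to the head. Along x in mm: -40 to 0 shank dia 10 with tapered tip (5.6 mm face); 0 to 5 flange dia 16; 5 to 15 neck dia 10; 15 to 90 barrel dia 16 (grip here). At the start it lies level in the cradle, axis 32 mm above the table
- pin_tip (a point): Centre of the pin's tip face (thin end)
- pin_head (a point): Centre of the pin's head face (thick end)
- cradle: Low cradle where the pin starts: aluminium plate 100 x 44 x 6 mm with two dark V notches at x = -32 and +30 mm (10 mm wide, highest points 38 mm above the table), fixed. Origin under its centre, x along the lying pin towards its head (away from the robot), z up. The pin's last 45 mm at the head overhang freely
- rest: Sloped rest, fixed: aluminium plate 110 x 60 x 6 mm with a low V foot and end stop at -x and a taller post with a V notch at +x; the pin leans in it at 45 degrees, tip down, head up towards +x. Origin under the plate's centre, z up. V notches open upward, 12 mm to each side; the pin's axis runs from rest_foot to rest_notch; its last 45 mm at the head overhang freely
- rest_foot (a point): Where the tip face's centre comes to be when the pin leans in the rest against the end stop, 22 mm above the table
- rest_notch (a point): Point on the leaning pin's axis in the high notch: 77 mm from the tip, 37 mm from the shoulder, 76 mm above the table
- holder: Holder, fixed: aluminium block 60 (x) x 160 (y) x 50 (z) mm with small feet. Origin under its centre, z up. The round bore is near its +y end; a track with side rails up to 17 mm above the block carries the bolt on the -y part; the keeper (a bridge 45 mm wide, 12 mm deep, 19 mm above the block) stands 25 mm beyond the bore on the +y side
- bore_mouth (a point): Centre of the bore's mouth on the block's top face, 50 mm above the table, at x = 0, y = 45 mm in the holder's frame. Bore 11.5 mm dia with a 2.5 mm chamfer, straight down through the block. The seated pin's shoulder rests on this face, its tip 40 mm below
- bolt (a joint): Travel of the slide bolt in m along the holder's +y: 0 drawn, 0.040 fully home in the keeper. A flat fork 5 mm thick, 7.5 to 12.5 mm above the block, slot 14 mm wide, straddles the neck of a fully seated pin; friction about 2 N, stays where it is left
- bolt_knob (a point): Top centre of the bolt's upright round knob, 14 mm diameter and 22 mm tall on a 10 mm stem, its top 44 mm above the block's top and 94 mm above the table; when drawn it stands 100 mm from the bore on the -y side, when home 60 mm from it
- plug_by: Bystander: turned steel plug with conical tip, 21 mm diameter, 33 mm tall, standing; origin under its centre
- die_by: Bystander: short threaded die with hex lock ring, 33 x 34 x 56 mm, standing; origin under its centre
- box_by: Bystander: small bit box, 22 x 30 x 22 mm; origin under its centre
Not all that is in view belongs to the job. Of the things that look like the pin, the larger one is meant.

How it is judged:
On the way, in this order (a step that is already met when the one before it is completed fails the run):
1. the pin leans in the sloped rest, tip in the foot, let go (distance between pin_tip and rest_foot below 0.016 m and y of pin_head in the frame of rest between -0.012 and 0.012 m and angle between pin's own x axis and vertical between 0.6 and 1 rad and contact force between the fingers and pin below 0.05 N and linear speed of pin below 0.02 m/s), for 0.2 s.
2. the pin stands fully home in the bore while the bolt is still drawn (z of pin_tip in the frame of bore_mouth below -0.0375 m and horizontal distance between pin_tip and bore_mouth below 0.004 m and angle between pin's own x axis and vertical below 0.08 rad and value of joint bolt below 0.015 m), for 0.1 s.
At the end, for the whole second after the job is handed in: The pin stands in the bore, tip at least 37.5 mm below the mouth and within 4 mm of its axis, within 0.08 rad of upright, at rest, and the bolt is at 36 mm or more of its 40 mm travel (z of pin_tip in the frame of bore_mouth below -0.0375 m and horizontal distance between pin_tip and bore_mouth below 0.004 m and angle between pin's own x axis and vertical below 0.08 rad and value of joint bolt above 0.036 m and linear speed of pin below 0.02 m/s); the robot touches nothing.
It fails at once if the steel plug is moved more than 20 mm (distance of plug_by from where it was at the start of the episode above 0.02 m).
It fails at once if the threaded die is moved more than 20 mm (distance of die_by from where it was at the start of the episode above 0.02 m).
It fails at once if the bit box is moved more than 20 mm (distance of box_by from where it was at the start of the episode above 0.02 m).
It also fails if it takes over 50 s, if anything falls off the work surface, if the arm or the gripper's body presses on something with over 40 N, if the wrist force passes 120 N, or if a joint passes its speed limit or range.

## Working session

There is one attempt and no reset: what is moved stays moved. The work goes in short steps, Python scripts to look and compute and a tool call to move; the robot and the scene stay as the last step left them, time stands still between calls to the robot, and variables do not carry over. Pictures are saved under pics/ and viewed, at most 10 in all, crops included, and the job is handed in when it is done.

Besides the shell and the picture viewer there is one more tool, called by a JSON object that holds its "api" and its "payload", one argument or row to a line. arm_command: Moves the arm, as the interface text tells. Its arguments: {"type":"object","properties":{"steps":{"type":"string"},"claw":{"type":"number"},"force":{"type":"number"}},"required":["steps"]}

```bash
mkdir -p pics; ls; python3 - <<'E'
from bench import r,camera
import cv2
for n in("scene","top"):
    c=camera(n); cv2.imwrite(f"pics/{n}0.png",c["color"][:,:,::-1]); print(n,c["intrinsics"].tolist(),c["distortion"],c["R"].tolist(),c["t"])
    import pickle; pickle.dump(c,open(f"{n}.pkl","wb"))
s=r.sense();print(s,r.nose_length)
E
```

```text
pics
scene [[419.47853449397485, 0.0, 319.7874007748549], [0.0, 419.47853449397485, 201.792915253572], [0.0, 0.0, 1.0]] [-0.03043639  0.          0.          0.          0.        ] [[-0.7357246935266939, -0.6772773384571606, -0.0021405951127447067], [-0.49065728974471834, 0.5351731361941859, -0.687637359599118], [0.46686678973280965, -0.5048614870521059, -0.7260511549030939]] [0.47979582 0.22276844 0.81666053]
top [[446.20411779410114, 0.0, 317.26278839477743], [0.0, 446.20411779410114, 203.14558890972606], [0.0, 0.0, 1.0]] [-0.05234843  0.          0.          0.          0.        ] [[-0.12172363946603315, -0.9925550757728719, -0.004216296081972617], [-0.9723486857610898, 0.12009639880563272, -0.2002870147877775], [0.19930225511474814, -0.020279954423669797, -0.9797281942226372]] [0.19599271 0.50543691 1.16397095]
{'clock': 0.1, 'joints': array([-1.25000377e+00,  3.14174458e-01, -4.79827096e-02,  1.21019359e+00,
       -2.11764981e-05,  1.57079699e+00]), 'dq': array([-0.00017596, -0.00161856,  0.0028596 ,  0.0012064 , -0.00266179,
       -0.00042731]), 'joint_torque': array([ 5.58637694e-04, -5.40768027e+01,  3.40540731e+01,  1.11250285e-02,
        4.14753185e-05, -2.25475553e-06]), 'tool_pos': array([ 0.18903158, -0.56893162,  0.25250768]), 'ee_rot': array([ 9.87163825e-01,  1.59709043e-01, -1.34580979e-04, -7.65546650e-04]), 'wrist_force': array([-0.25281073,  0.01053384, -0.52357013]), 'moment': array([ 0.03148906, -0.03199938,  0.01409334]), 'gripper_force': 0.0, 'finger_gap': 0.08559475084548272} 0.022
```

View pics/scene0.png

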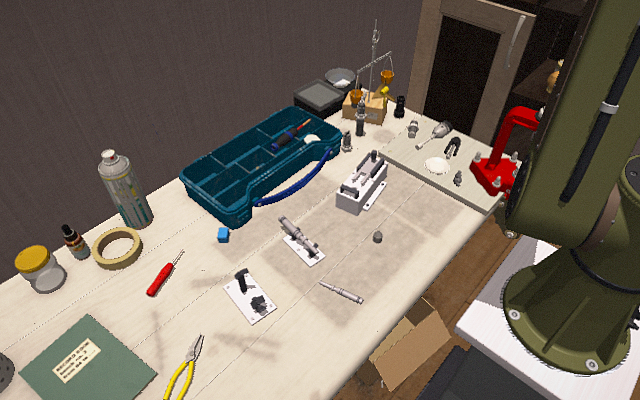

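View pics/top0.png

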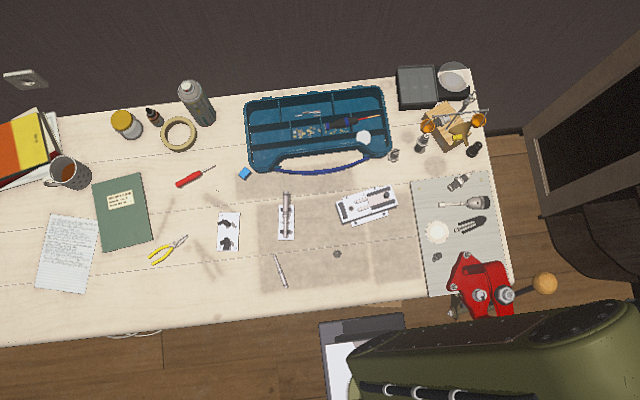

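The scene shows these candidates for the pin:
- A large grey pin in the white cradle, at top (287,213) and scene (298,235).
- A thinner pin lying loose, at top (281,270) and scene (342,291).

Other items in the top view are the rest at (228,231), holder at (367,205), plug at (337,254) and box at (245,173). By the description I choose the larger pin, the one in the cradle, and will check it in a crop.

```bash
cat > h.py <<'E'
import numpy as np,cv2
def ray(c,uv):
    uv=np.array(uv,float).reshape(-1,1,2)
    n=cv2.undistortPoints(uv,c["intrinsics"],c["distortion"]).reshape(-1,2)
    d=np.c_[n,np.ones(len(n))]@c["R"]; o=-c["R"].T@c["t"]; return o,d
def onz(c,uv,z):
    o,d=ray(c,uv); z=np.broadcast_to(z,len(d)); return o+d*((z-o[2])/d[:,2])[:,None]
def proj(c,X):
    return cv2.projectPoints(np.array(X,float).reshape(-1,3),cv2.Rodrigues(c["R"])[0],c["t"],c["intrinsics"],c["distortion"])[0].reshape(-1,2)
def wristcam(s,c):
    from scipy.spatial.transform import Rotation as R
    T=np.eye(4);T[:3,:3]=R.from_quat(s["ee_rot"]).as_matrix();T[:3,3]=s["tool_pos"]
    M=np.linalg.inv(T@c["T_tool_cam"]);c["R"]=M[:3,:3];c["t"]=M[:3,3];return c
def crop(img,x0,y0,x1,y1,k,fn):
    im=cv2.resize(img[y0:y1,x0:x1],None,fx=k,fy=k,interpolation=cv2.INTER_CUBIC)[:,:,::-1].copy()
    for x in range((x0+19)//20*20,x1,20): cv2.putText(im,str(x),(int((x-x0)*k),8),0,.3,(0,0,255));cv2.line(im,(int((x-x0)*k),10),(int((x-x0)*k),16),(0,0,255))
    for y in range((y0+19)//20*20,y1,20): cv2.putText(im,str(y),(0,int((y-y0)*k)),0,.3,(0,0,255))
    cv2.imwrite(fn,im)
E
python3 - <<'E'
import pickle,h
c=pickle.load(open("top.pkl","rb"));h.crop(c["color"],210,160,410,290,4,"pics/topc.png")
c=pickle.load(open("scene.pkl","rb"));h.crop(c["color"],210,140,400,320,3.3,"pics/scenec.png")
E
```

```text
(no output)
```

View pics/topc.png

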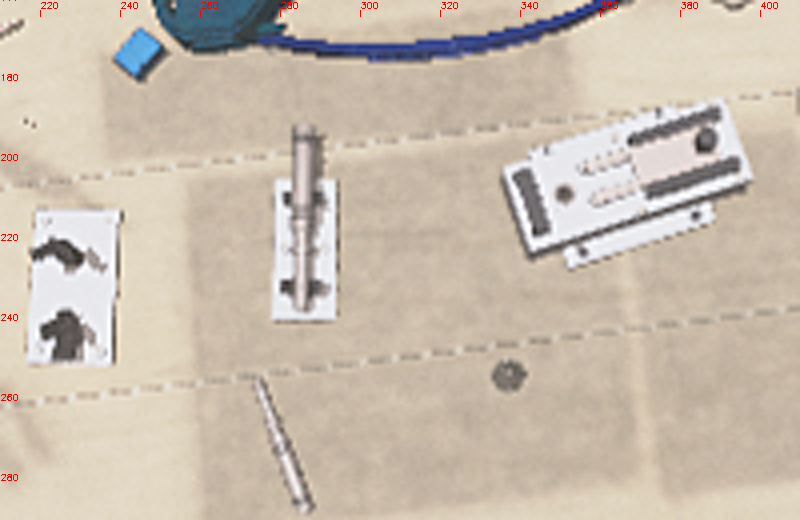

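View pics/scenec.png

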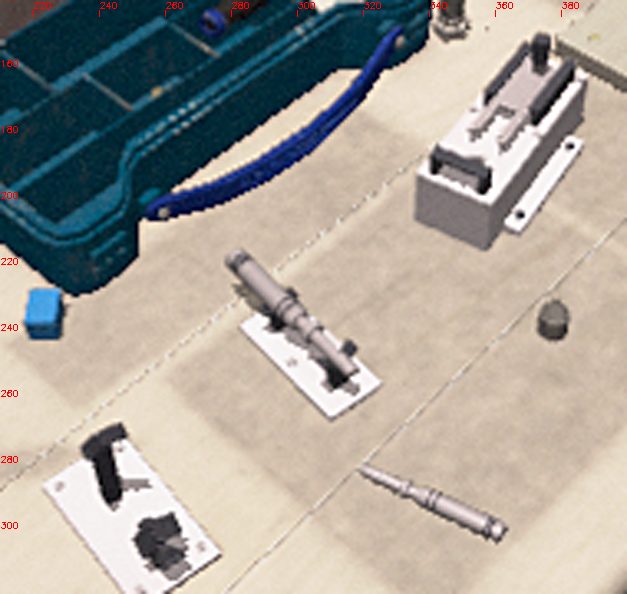

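The crops confirm it: the large stepped pin lies in the V notches of the cradle, with its head (286,192) pointing away from the robot and its tip at (286,237). The rest's tall post is at the far end (225,223) and its foot at the near end (227,243). The holder's bore is at (351,208), its keeper to the left (343,210), and its knob to the right (386,195).

```bash
python3 - <<'E'
import pickle,h,numpy as np
np.set_printoptions(precision=4,suppress=True)
t=pickle.load(open("top.pkl","rb"));s=pickle.load(open("scene.pkl","rb"))
T=lambda x,y:(210+x/4,160+y/4)
S=lambda x,y:(210+x/3.3,140+y/3.3)
def p(n,c,l,z): print(n,h.onz(c,l,z).tolist() if 0 else np.round(h.onz(c,l,z)[:,:2],4).tolist())
p("cradle T",t,[T(275,180),T(337,180),T(336,320),T(272,320)],.006)
p("cradle S",s,[S(240,320),S(332,418),S(381,381)],.006)
p("pin T head,tip",t,[T(305,125),T(303,311)],.032)
p("pin S head,tip",s,[S(238,258),S(350,372)],.032)
p("rest T",t,[T(35,210),T(119,212),T(113,364),T(28,364)],.006)
p("rest S",s,[S(43,487),S(122,440),S(220,556)],.006)
p("hold T",t,[T(503,168),T(722,99),T(751,183),T(530,250)],.05)
p("bore",t,[T(565,194)],.05)
p("knob",t,[T(707,132)],.094)
p("hold S",s,[S(416,176),S(487,205),S(588,80)],.05)
p("knob S",s,[S(541,38)],.094)
p("plug",t,[T(509,375)],.015);p("plug",s,[S(553,322)],.015)
p("box",t,[T(139,53)],.015)
E
```

```text
cradle T [[0.5429, 0.2406], [0.5375, 0.1971], [0.4389, 0.2088], [0.4443, 0.2531]]
cradle S [[0.5452, 0.2396], [0.4434, 0.2555], [0.4398, 0.2124]]
pin T head,tip [[0.5737, 0.214], [0.4445, 0.2294]]
pin S head,tip [[0.5691, 0.216], [0.4466, 0.2348]]
rest T [[0.5422, 0.4115], [0.5335, 0.3524], [0.4272, 0.366], [0.4343, 0.4249]]
rest S [[0.5398, 0.4141], [0.5302, 0.3582], [0.4245, 0.3724]]
hold T [[0.5229, 0.0823], [0.5525, -0.0736], [0.4918, -0.0842], [0.4645, 0.0715]]
bore [[0.4998, 0.0428]]
knob [[0.5216, -0.0518]]
hold S [[0.5197, 0.0876], [0.4649, 0.0756], [0.4908, -0.0776]]
knob S [[0.5179, -0.048]]
plug [[0.3855, 0.0948]]
plug [[0.3828, 0.1027]]
box [[0.6448, 0.3268]]
```

```bash
cat > plan.py <<'E'
import numpy as np
from scipy.spatial.transform import Rotation as R
def tool(yaw,pitch=0,head=None):
    "tool x along yaw, z down; then tilt so z goes forward along yaw by pitch"
    b=R.from_euler('z',yaw)*R.from_rotvec([np.pi,0,0]); return b*R.from_rotvec([0,-pitch,0])  # about tool y
def rows(p0,R0,p1,R1,step=41,ang=.12):
    v=np.array(p1)-p0; w=(R0.inv()*R1).as_rotvec()
    n=int(max(np.ceil(np.linalg.norm(v)*1000/step),np.ceil(np.linalg.norm(w)/ang),1))
    out=[];Rk=R0
    for k in range(n):
        d=Rk.inv().apply(v)/n*1000; out.append(" ".join(f"{a:.1f}" for a in d)+" "+" ".join(f"{a:.4f}" for a in w/n)); Rk=Rk*R.from_rotvec(w/n)
    return out
def plan(wps,step=41,p0=None,R0=None):
    from bench import r
    s=r.sense()
    p0=s["tool_pos"] if p0 is None else p0; R0=R.from_quat(s["ee_rot"]) if R0 is None else R0
    print("t",s["clock"],"pos",np.round(s["tool_pos"],4),"q",np.round(s["joints"],3),"F",np.round(s["wrist_force"],1))
    for w in wps:
        p1,R1=w[:2]; st=w[2] if len(w)>2 else step
        o=rows(p0,R0,p1,R1,st)
        print(f"{len(o)} rows"); i=0
        while i<len(o):
            print("  ",";".join(o[i:i+8])); i+=8
        p0,R0=np.array(p1),R1
E
python3 - <<'E'
import pickle,h,numpy as np
from plan import *
t=pickle.load(open("top.pkl","rb"));c=pickle.load(open("scene.pkl","rb"))
for z in(0,.1):print("clamp",h.onz(t,[(460,255),(450,290),(490,262)],z).round(3).tolist(),h.onz(c,[(510,110),(490,190)],z).round(3).tolist())
from bench import camera
w=camera("wrist");print(w["T_tool_cam"].round(3),w["intrinsics"],w["distortion"])
s0=tool(.3208)
print(s0.as_quat())
plan([((.40,-.36,.32),s0),((.48,.16,.32),tool(-.121))])
E
```

```text
clamp [[0.341, -0.245, 0.0], [0.25, -0.201, 0.0], [0.311, -0.326, 0.0]] [[0.391, -0.593, 0.0], [0.272, -0.223, 0.0]]
clamp [[0.336, -0.213, 0.1], [0.252, -0.172, 0.1], [0.309, -0.287, 0.1]] [[0.35, -0.431, 0.1], [0.246, -0.11, 0.1]]
[[ 0.001 -0.96  -0.281  0.072]
 [ 1.     0.001  0.    -0.001]
 [-0.    -0.281  0.96  -0.121]
 [ 0.     0.     0.     1.   ]] [[340.84475254   0.         316.29573963]
 [  0.         340.84475254 199.59616595]
 [  0.           0.           1.        ]] [-0.03280615  0.          0.          0.          0.        ]
[9.87163477e-01 1.59713085e-01 9.77960590e-18 6.04463296e-17]
t 0.15 pos [ 0.1891 -0.569   0.2526] q [-1.25   0.314 -0.048  1.21  -0.     1.571] F [-0.8  0.5  0.9]
8 rows
   33.3 -16.5 -8.4 -0.0002 0.0000 0.0000;33.3 -16.5 -8.4 -0.0002 0.0000 0.0000;33.3 -16.5 -8.4 -0.0002 0.0000 0.0000;33.3 -16.5 -8.4 -0.0002 0.0000 0.0000;33.3 -16.5 -8.4 -0.0002 0.0000 0.0000;33.3 -16.5 -8.4 -0.0002 0.0000 0.0000;33.3 -16.5 -8.4 -0.0002 0.0000 0.0000;33.3 -16.5 -8.4 -0.0002 0.0000 0.0000
13 rows
   18.5 -36.0 -0.0 0.0000 -0.0000 0.0340;17.2 -36.6 -0.0 0.0000 -0.0000 0.0340;16.0 -37.2 -0.0 0.0000 -0.0000 0.0340;14.7 -37.7 -0.0 0.0000 -0.0000 0.0340;13.4 -38.2 -0.0 0.0000 -0.0000 0.0340;12.1 -38.6 -0.0 0.0000 -0.0000 0.0340;10.8 -39.0 -0.0 0.0000 -0.0000 0.0340;9.4 -39.4 -0.0 0.0000 -0.0000 0.0340
   8.1 -39.7 -0.0 0.0000 -0.0000 0.0340;6.8 -39.9 -0.0 0.0000 -0.0000 0.0340;5.4 -40.1 -0.0 0.0000 -0.0000 0.0340;4.0 -40.3 -0.0 0.0000 -0.0000 0.0340;2.7 -40.4 -0.0 0.0000 -0.0000 0.0340
```

{"api": "arm_command", "payload": {
  "steps": "33.3 -16.5 -8.4 0 0 0;33.3 -16.5 -8.4 0 0 0;33.3 -16.5 -8.4 0 0 0;33.3 -16.5 -8.4 0 0 0;33.3 -16.5 -8.4 0 0 0;33.3 -16.5 -8.4 0 0 0;33.3 -16.5 -8.4 0 0 0;33.3 -16.5 -8.4 0 0 0"
}}

```text
clock: 0.82
tool_pos: [0.4012, -0.3586, 0.3208]
ee_rot: [0.987, 0.16, -0.0, -0.0]
wrist_force: [0.8, -0.1, 0.2]
finger_gap: 0.0856
gripper_force: 0.0
```

{"api": "arm_command", "payload": {
  "steps": "18.5 -36 0 0 0 0.034;17.2 -36.6 0 0 0 0.034;16 -37.2 0 0 0 0.034;14.7 -37.7 0 0 0 0.034;13.4 -38.2 0 0 0 0.034;12.1 -38.6 0 0 0 0.034;10.8 -39 0 0 0 0.034;9.4 -39.4 0 0 0 0.034"
}}

```text
clock: 1.48
tool_pos: [0.4494, -0.0382, 0.3205]
ee_rot: [1.0, 0.023, 0.0, 0.0]
wrist_force: [2.1, 0.1, -0.4]
finger_gap: 0.0852
gripper_force: 0.0
```

```bash
cat > snap.py <<'E'
import sys,pickle,h,cv2
from bench import r,camera
def snap(n):
    s=r.sense();c=h.wristcam(s,camera("wrist"));pickle.dump(c,open(n+".pkl","wb"));cv2.imwrite(f"pics/{n}.png",c["color"][:,:,::-1]);return c
if __name__=="__main__": snap(sys.argv[1]);s=r.sense();print(s["joints"].round(3))
E
python3 snap.py w1
```

```text
[-0.074  0.012 -0.255  1.304  0.006  3.016]
```

{"api": "arm_command", "payload": {
  "steps": "8.1 -39.7 0 0 0 0.034;6.8 -39.9 0 0 0 0.034;5.4 -40.1 0 0 0 0.034;4 -40.3 0 0 0 0.034;2.7 -40.4 0 0 0 0.034;-5 -41 0 0 0 0;-5 -41 0 0 0 0;0 0 0 0 0 0"
}}

```text
clock: 2.2
tool_pos: [0.4637, 0.0839, 0.3359]
ee_rot: [0.997, 0.044, -0.007, -0.07]
wrist_force: [-0.5, -0.3, -0.3]
finger_gap: 0.0851
gripper_force: 0.0
```

```bash
python3 snap.py w2; python3 - <<'E'
import cv2,numpy as np
cv2.imwrite("pics/w12.png",np.vstack([cv2.imread("pics/w1.png")[:,:,:],cv2.imread("pics/w2.png")])[:, :][::1] if 0 else cv2.resize(np.hstack([cv2.imread("pics/w1.png"),cv2.imread("pics/w2.png")]),(800,250)))
E
```

```text
[ 0.086  0.05  -0.187  1.34   0.138  3.14 ]
```

View pics/w12.png

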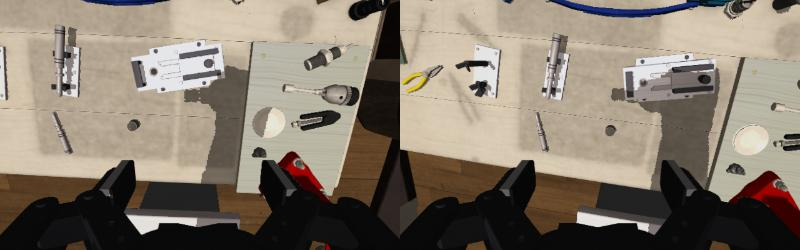

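The wrist views show the cradled pin at (62,60) left and (553,65) right, the rest at (485,70) right, and the holder with its bore at (153,72) left. Joint 6 stopped at its +3.14 limit, so I will use the half-turned grasp.

```bash
python3 - <<'E'
from plan import *
plan([((.43,.27,.32),tool(np.pi-.121))])
E
```

```text
t 2.25 pos [0.4639 0.0828 0.3355] q [ 0.086  0.05  -0.187  1.34   0.138  3.14 ] F [-0.4 -0.  -0.7]
25 rows
   -0.7 -7.4 1.7 -0.0013 -0.0080 -0.1171;0.2 -7.5 1.7 -0.0013 -0.0080 -0.1171;1.1 -7.4 1.6 -0.0013 -0.0080 -0.1171;1.9 -7.2 1.6 -0.0013 -0.0080 -0.1171;2.8 -6.9 1.6 -0.0013 -0.0080 -0.1171;3.6 -6.6 1.6 -0.0013 -0.0080 -0.1171;4.3 -6.1 1.5 -0.0013 -0.0080 -0.1171;5.0 -5.5 1.5 -0.0013 -0.0080 -0.1171
   5.7 -4.9 1.4 -0.0013 -0.0080 -0.1171;6.2 -4.2 1.4 -0.0013 -0.0080 -0.1171;6.7 -3.5 1.3 -0.0013 -0.0080 -0.1171;7.0 -2.7 1.3 -0.0013 -0.0080 -0.1171;7.3 -1.8 1.2 -0.0013 -0.0080 -0.1171;7.5 -1.0 1.1 -0.0013 -0.0080 -0.1171;7.6 -0.1 1.1 -0.0013 -0.0080 -0.1171;7.5 0.8 1.0 -0.0013 -0.0080 -0.1171
   7.4 1.7 1.0 -0.0013 -0.0080 -0.1171;7.2 2.5 0.9 -0.0013 -0.0080 -0.1171;6.8 3.3 0.8 -0.0013 -0.0080 -0.1171;6.4 4.1 0.8 -0.0013 -0.0080 -0.1171;5.9 4.8 0.8 -0.0013 -0.0080 -0.1171;5.3 5.5 0.7 -0.0013 -0.0080 -0.1171;4.6 6.1 0.7 -0.0013 -0.0080 -0.1171;3.9 6.6 0.7 -0.0013 -0.0080 -0.1171
   3.1 7.0 0.6 -0.0013 -0.0080 -0.1171
```

{"api": "arm_command", "payload": {
  "steps": "-0.7 -7.4 1.7 -0.001 -0.008 -0.12;0.2 -7.5 1.7 -0.001 -0.008 -0.12;1.1 -7.4 1.6 -0.001 -0.008 -0.12;1.9 -7.2 1.6 -0.001 -0.008 -0.12;2.8 -6.9 1.6 -0.001 -0.008 -0.12;3.6 -6.6 1.6 -0.001 -0.008 -0.12;4.3 -6.1 1.5 -0.001 -0.008 -0.12;5 -5.5 1.5 -0.001 -0.008 -0.12"
}}

```text
clock: 2.92
tool_pos: [0.4527, 0.1417, 0.3299]
ee_rot: [0.863, 0.503, -0.005, -0.058]
wrist_force: [-0.3, 0.1, -0.3]
finger_gap: 0.0855
gripper_force: 0.0
```

{"api": "arm_command", "payload": {
  "steps": "5.7 -4.9 1.4 -0.001 -0.008 -0.12;6.2 -4.2 1.4 -0.001 -0.008 -0.12;6.7 -3.5 1.3 -0.001 -0.008 -0.12;7 -2.7 1.3 -0.001 -0.008 -0.12;7.3 -1.8 1.2 -0.001 -0.008 -0.12;7.5 -1 1.1 -0.001 -0.008 -0.12;7.6 0 1.1 -0.001 -0.008 -0.12;7.5 0.8 1 -0.001 -0.008 -0.12"
}}

```text
clock: 3.58
tool_pos: [0.4401, 0.2013, 0.3251]
ee_rot: [0.533, 0.846, -0.002, -0.035]
wrist_force: [-0.6, -0.4, 1.0]
finger_gap: 0.0854
gripper_force: 0.0
```

{"api": "arm_command", "payload": {
  "steps": "7.4 1.7 1 -0.001 -0.008 -0.12;7.2 2.5 1 -0.001 -0.008 -0.12;6.8 3.3 1 -0.001 -0.008 -0.12;6.4 4.1 1 -0.001 -0.008 -0.12;5.9 4.8 1 -0.001 -0.008 -0.12;5.3 5.5 1 -0.001 -0.008 -0.12;4.6 6.1 1 -0.001 -0.008 -0.12;3.9 6.6 1 -0.001 -0.008 -0.05"
}}

```text
clock: 4.25
tool_pos: [0.4258, 0.2608, 0.3187]
ee_rot: [0.117, 0.993, 0.001, -0.004]
wrist_force: [-0.2, 0.1, -0.1]
finger_gap: 0.0853
gripper_force: 0.0
```

```bash
python3 snap.py w3; python3 - <<'E'
import pickle,h,numpy as np,cv2
from bench import r
s=r.sense();print(s["tool_pos"],s["ee_rot"],s["clock"])
a=pickle.load(open("w3.pkl","rb"));b=pickle.load(open("w1.pkl","rb"))
for n,z in(("rest",(.484,.389,.03)),("cradle",(.50,.224,.03))):print(n,h.proj(a,[z]).round(0))
print("bore",h.proj(b,[(.4998,.043,.05)]).round(0))
i=a["color"]
cv2.imwrite("pics/w3s.png",i[:,:,::-1])
E
```

```text
[ 0.547  0.108 -0.155  1.312  0.007  0.781]
[0.42538244 0.26188108 0.31861398] [ 0.11658965  0.99317043  0.00146879 -0.00414609] 4.3
rest [[427. 185.]]
cradle [[301. 226.]]
bore [[247. 117.]]
```

View pics/w3s.png

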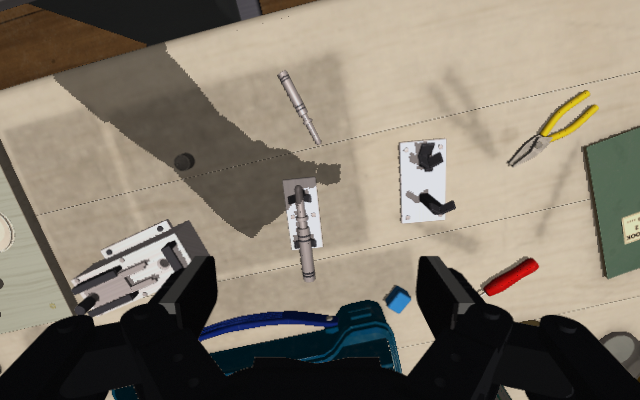

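The picture shows the pin with its tip at (299,187) and head at (308,279). The rest's foot is at (430,155) and its post at (432,203), and the blue box is at (399,300). Next I view one montage of close crops for precise pixels.

```bash
python3 - <<'E'
import pickle,h,numpy as np,cv2
a=pickle.load(open("w3.pkl","rb"));b=pickle.load(open("w1.pkl","rb"))
h.crop(a["color"],390,130,460,230,5,"1.png");h.crop(a["color"],270,170,340,290,5,"2.png");h.crop(b["color"],205,55,365,155,5,"3.png")
A,B,C=[cv2.imread(f"{i}.png") for i in(1,2,3)]
o=np.zeros((1100,800,3),np.uint8)[:600]
o[:500,:350]=A; o[:600,350:700]=B; cv2.imwrite("pics/m1.png",o)
cv2.imwrite("pics/m2.png",C)
E
```

```text
(no output)
```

View pics/m1.png

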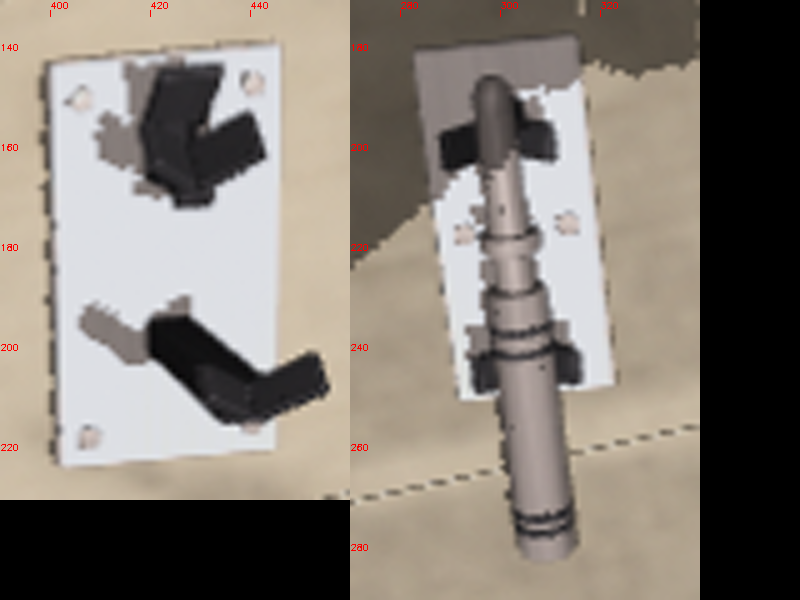

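View pics/m2.png

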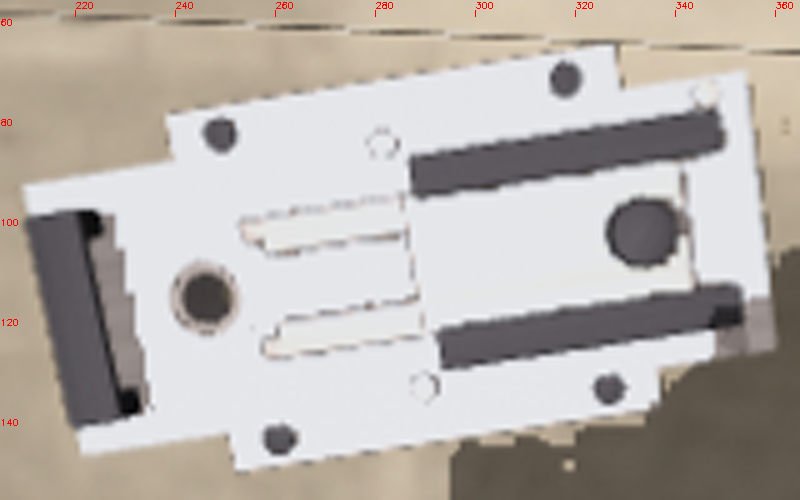

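The crops show:
- **Pin:** tip (298.5,185) and head (309,281).
- **Rest:** plate corners (399.6,142.6), (445.8,138.6), (445,219.6) and (402,223). The post's arm tips are at (420,194) and (455,202).
- **Holder:** bore centre (246.2,115) and knob top (333.6,101.6).

```bash
python3 - <<'E'
import pickle,h,numpy as np
np.set_printoptions(precision=4,suppress=True)
a=pickle.load(open("w3.pkl","rb"));b=pickle.load(open("w1.pkl","rb"));t=pickle.load(open("top.pkl","rb"));s=pickle.load(open("scene.pkl","rb"))
A=lambda x,y:(390+x/5-.4,130+y/5-.4)
P=lambda x,y:(270+(x-350)/5-.4,170+y/5-.4)
B=lambda x,y:(205+x/5-.4,55+y/5-.4)
T=lambda x,y:(210+x/4-.4,160+y/4-.4); S=lambda x,y:(210+x/3.3-.4,140+y/3.3-.4)
k=h.onz(a,[A(60,465),A(275,448),A(279,43),A(48,63)],.006);print("rest plate far-left.. ",k[:,:2])
c=k[:,:2].mean(0);xd=(k[0]+k[1]-k[2]-k[3])[:2];yaw=np.arctan2(xd[1],xd[0]);print("rest c",c,"yaw",yaw,"len",np.linalg.norm(xd)/2)
def rf(p): d=p[:,:2]-c;return np.c_[d@[np.cos(yaw),np.sin(yaw)],d@[-np.sin(yaw),np.cos(yaw)]]*1000
for z in(.06,.07,.08,.09): print("post w3",z,rf(h.onz(a,[A(150,320),A(325,362),A(245,395)],z)).round(1).tolist())
for z in(.06,.07,.08,.09): print("post S",z,rf(h.onz(s,[S(83,440),S(125,427)],z)).round(1).tolist())
for z in(.02,.03,.04): print("foot w3",z,rf(h.onz(a,[A(150,135),A(265,145),A(165,68),A(222,68)],z)).round(1).tolist())
k=h.onz(a,[P(457,398),P(617,383),P(577,40),P(414,53)],.006);print("cradle",k[:,:2],k[:,:2].mean(0))
pt=h.onz(a,[P(491,82),P(548,545),P(512,241)],.032);print("pin tip head flange",pt[:,:2])
print("bore",h.onz(b,[B(206,300)],.05),"knob",h.onz(b,[B(643,233)],.094));q=h.onz(b,[B(23,185),B(747,71),B(80,455)],.05);print("block",q[:,:2],"ctr",(q[1]+q[2])/2)
E
```

```text
rest plate far-left..  [[0.5359 0.3545]
 [0.5448 0.4121]
 [0.437  0.4275]
 [0.4285 0.3694]]
rest c [0.4866 0.3909] yaw -0.1399128265974718 len 0.10864446927255193
post w3 0.06 [[-0.3, -20.0], [13.8, 20.9], [20.1, 2.2]]
post w3 0.07 [[-3.2, -22.9], [10.5, 16.9], [16.6, -1.3]]
post w3 0.08 [[-6.1, -25.8], [7.2, 13.0], [13.2, -4.8]]
post w3 0.09 [[-9.1, -28.7], [3.9, 9.0], [9.7, -8.3]]
post S 0.06 [[28.6, 5.8], [20.7, -18.4]]
post S 0.07 [[21.9, 8.2], [14.0, -15.7]]
post S 0.08 [[15.2, 10.6], [7.4, -12.9]]
post S 0.09 [[8.4, 12.9], [0.8, -10.2]]
foot w3 0.02 [[-36.2, -7.8], [-31.1, 20.9], [-52.5, -3.9], [-51.2, 10.2]]
foot w3 0.03 [[-38.0, -10.7], [-33.0, 17.3], [-53.9, -6.9], [-52.6, 6.8]]
foot w3 0.04 [[-39.8, -13.6], [-34.9, 13.7], [-55.3, -9.9], [-54.1, 3.5]]
cradle [[0.5389 0.1992]
 [0.5448 0.2432]
 [0.4484 0.2549]
 [0.4419 0.2128]] [0.4935 0.2275]
pin tip head flange [[0.4484 0.2333]
 [0.5749 0.2168]
 [0.4896 0.2283]]
bore [[0.5021 0.0439 0.05  ]] knob [[ 0.521  -0.0507  0.094 ]]
block [[ 0.5251  0.0841]
 [ 0.5559 -0.0732]
 [ 0.4661  0.0731]] ctr [ 0.511  -0.0001  0.05  ]
```

```bash
python3 - <<'E'
from plan import *
G=tool(np.pi-.127)
plan([((.551,.2192,.10),G),((.551,.2192,.035),G,22)])
E
```

```text
t 4.3 pos [0.4254 0.2619 0.3186] q [ 0.547  0.108 -0.155  1.312  0.007  0.781] F [-0.6  2.6 -0.9]
7 rows
   -19.1 -1.8 31.1 0.0003 -0.0012 -0.0152;-19.1 -2.1 31.1 0.0003 -0.0012 -0.0152;-19.0 -2.4 31.1 0.0003 -0.0012 -0.0152;-18.9 -2.7 31.1 0.0003 -0.0012 -0.0152;-18.8 -3.0 31.2 0.0003 -0.0012 -0.0152;-18.8 -3.2 31.2 0.0003 -0.0012 -0.0152;-18.7 -3.5 31.2 0.0003 -0.0012 -0.0152
3 rows
   0.0 -0.0 21.7 0.0000 0.0000 0.0000;0.0 -0.0 21.7 0.0000 0.0000 0.0000;0.0 -0.0 21.7 0.0000 0.0000 0.0000
```

{"api": "arm_command", "payload": {
  "steps": "-19.1 -1.8 31.1 0 -0.001 -0.015;-19.1 -2.1 31.1 0 -0.001 -0.015;-19 -2.4 31.1 0 -0.001 -0.015;-18.9 -2.7 31.1 0 -0.001 -0.015;-18.8 -3 31.2 0 -0.001 -0.015;-18.8 -3.2 31.2 0 -0.001 -0.015;-18.7 -3.5 31.2 0 -0.001 -0.015;0 0 0 0 0 0",
  "claw": 0.6
}}

```text
clock: 4.97
tool_pos: [0.5498, 0.2144, 0.0935]
ee_rot: [0.069, 0.998, -0.001, -0.004]
wrist_force: [-0.7, 0.3, -0.1]
finger_gap: 0.0514
gripper_force: 0.0
```

```bash
python3 - <<'E'
from plan import *
import h
from snap import snap
G=tool(np.pi-.127)
plan([((.551,.2192,.035),G,22)])
c=snap("w4")
import cv2
print(h.proj(c,[(.4475,.2325,.032),(.576,.2163,.032)]))
print(c["color"].shape); h.crop(c["color"],200,60,440,400,1.76,"pics/w4c.png")
E
```

```text
t 4.9667 pos [0.5498 0.2144 0.0935] q [ 0.371  0.411 -0.291  0.878  0.001  0.509] F [-0.7  0.3 -0.1]
3 rows
   -0.3 1.7 19.5 -0.0010 -0.0027 -0.0035;-0.3 1.7 19.5 -0.0010 -0.0027 -0.0035;-0.2 1.7 19.5 -0.0010 -0.0027 -0.0035
[[322.93742173  32.13342741]
 [324.338073   270.49497917]]
(400, 640, 3)
```

View pics/w4c.png

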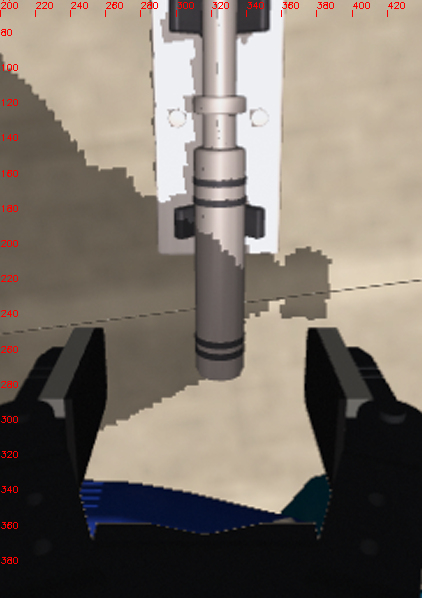

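The crop shows the pin head at (324,270), where the estimate predicted it, with the fingers straddling it symmetrically. I am going down to grasp.

{"api": "arm_command", "payload": {
  "steps": "-0.3 1.7 19.5 -0.001 -0.0027 -0.0035;-0.3 1.7 19.5 -0.001 -0.0027 -0.0035;-0.2 1.7 19.5 -0.001 -0.0027 -0.0035;0 0 0 0 0 0"
}}

```text
clock: 5.35
tool_pos: [0.5501, 0.2225, 0.04]
ee_rot: [0.062, 0.998, 0.002, 0.002]
wrist_force: [-0.9, -0.1, 0.1]
finger_gap: 0.0515
gripper_force: 0.0
```

{"api": "arm_command", "payload": {
  "steps": "0 0 0 0 0 0;0 0 0 0 0 0;0 0 0 0 0 0;0 0 0 0 0 0;0 0 0 0 0 0;0 0 0 0 0 0",
  "claw": 0,
  "force": 60
}}

```text
clock: 5.85
tool_pos: [0.5532, 0.2219, 0.0445]
ee_rot: [0.062, 0.998, 0.001, 0.005]
wrist_force: [-3.0, -7.8, 10.3]
finger_gap: 0.0139
gripper_force: 58.8
```

```bash
python3 - <<'E'
from plan import *
from bench import r
s=r.sense(); p=s["tool_pos"];R0=R.from_quat(s["ee_rot"])
print(p,R0.as_matrix().round(3).tolist(),s["finger_gap"],s["gripper_force"])
# pin in tool frame
tip=np.array([.4475,.2325,.032]); print("tip in tool",R0.inv().apply(tip-p)*1000, "g x", )
t=R0.inv().apply(tip-p); t[1]=0;t[2]=.003
c=np.array([.4865,.3905]);y=-.133;u=np.array([np.cos(y),np.sin(y)])
foot=np.r_[c-.041*u,.022]; ax=np.r_[u,1]/2**.5
L=tool(np.pi+y,np.pi/4)
print("axis",L.apply([-1,0,0]))
def P(tiptarget): return tiptarget-L.apply(t)
place=P(foot+.006*ax+[0,0,.002]); print(foot,place)
up=np.array(p)+[0,0,.09]
plan([(up,R0),(place+[0,0,.05],L),(place,L,18)])
E
```

```text
[0.55320812 0.22192575 0.04452041] [[-0.992, 0.124, 0.01], [0.124, 0.992, 0.002], [-0.01, 0.003, -1.0]] 0.013912631971348411 58.79010021686554
tip in tool [106.31919562  -2.62713327  11.49389739] g x
axis [ 0.70086199 -0.09376819  0.70710678]
[0.44586209 0.39593694 0.022     ] [0.52247976 0.38568628 0.10554299]
t 5.85 pos [0.5532 0.2219 0.0445] q [ 0.383  0.459 -0.345  0.757 -0.002  0.507] F [-3.  -7.8 10.3]
3 rows
   -0.3 0.1 -30.0 0.0000 0.0000 0.0000;-0.3 0.1 -30.0 0.0000 0.0000 0.0000;-0.3 0.1 -30.0 0.0000 0.0000 0.0000
7 rows
   7.2 22.7 -3.0 0.0009 -0.1108 0.0010;6.9 22.7 -3.8 0.0009 -0.1108 0.0010;6.4 22.7 -4.6 0.0009 -0.1108 0.0010;5.9 22.6 -5.3 0.0009 -0.1108 0.0010;5.3 22.6 -5.9 0.0009 -0.1108 0.0010;4.6 22.6 -6.5 0.0009 -0.1108 0.0010;3.9 22.6 -7.0 0.0009 -0.1108 0.0010
3 rows
   11.8 -0.0 11.8 0.0000 0.0000 0.0000;11.8 -0.0 11.8 0.0000 0.0000 0.0000;11.8 -0.0 11.8 0.0000 0.0000 0.0000
```

Motion overshoot misled the last correction, so the grasp sits high and to one side. I am opening, letting the arm settle, and regrasping.

{"api": "arm_command", "payload": {
  "steps": "0 0 0 0 0 0;0 0 0 0 0 0;0 0 0 0 0 0;0 0 0 0 0 0;0 0 0 0 0 0;0 0 0 0 0 0",
  "claw": 0.5
}}

```text
clock: 6.35
tool_pos: [0.5521, 0.2234, 0.0418]
ee_rot: [0.061, 0.998, 0.002, 0.003]
wrist_force: [-0.5, -0.2, 0.7]
finger_gap: 0.0426
gripper_force: 0.0
```

```bash
python3 - <<'E'
from plan import *
import h,cv2
from snap import snap
from bench import r
s=r.sense();print(s["finger_gap"],s["gripper_force"],s["dq"].round(3))
G=tool(np.pi-.127)
plan([((.551,.2192,.034),G,22)])
c=snap("w5"); print(h.proj(c,[(.4475,.2325,.032),(.576,.2163,.032)]))
# find pin centre columns by rows: pin vs surroundings gradient
g=cv2.cvtColor(c["color"],cv2.COLOR_RGB2GRAY).astype(int)
for v in(60,90,120,150,180,210): print(v,[int(x) for x in g[v,270:380:4]])
E
```

```text
0.042594303931814986 0.0 [ 0.001  0.003 -0.001  0.    -0.001 -0.   ]
t 6.35 pos [0.5521 0.2234 0.0418] q [ 0.384  0.463 -0.346  0.754  0.002  0.507] F [-0.5 -0.2  0.7]
1 rows
   0.6 -4.3 7.8 0.0053 0.0063 0.0039
[[302.66480551  -2.8212165 ]
 [305.05324815 322.08220384]]
60 [77, 60, 59, 58, 59, 29, 147, 180, 226, 235, 180, 152, 86, 53, 53, 55, 53, 84, 58, 225, 241, 240, 193, 191, 188, 186, 186, 185]
90 [241, 241, 241, 241, 165, 160, 145, 180, 192, 235, 181, 151, 170, 241, 241, 241, 241, 241, 241, 241, 241, 236, 192, 191, 188, 187, 186, 187]
120 [241, 241, 241, 239, 126, 155, 179, 201, 216, 226, 210, 189, 163, 129, 220, 241, 241, 241, 241, 241, 241, 201, 192, 193, 190, 187, 187, 188]
150 [242, 241, 241, 158, 74, 69, 75, 113, 153, 119, 92, 81, 70, 71, 241, 241, 242, 242, 241, 242, 241, 156, 188, 189, 189, 190, 190, 188]
180 [154, 170, 241, 155, 91, 74, 66, 71, 84, 86, 79, 70, 90, 130, 241, 242, 242, 242, 242, 241, 241, 196, 194, 191, 187, 183, 183, 184]
210 [51, 38, 32, 32, 65, 81, 91, 98, 107, 114, 105, 180, 150, 130, 55, 56, 74, 57, 242, 242, 232, 187, 188, 189, 190, 190, 190, 189]
```

{"api": "arm_command", "payload": {
  "steps": "0.3 -2.1 4 0.0026 0.003 0.002;0.3 -2.1 4 0.0026 0.003 0.002;0 0 0 0 0 0;0 0 0 0 0 0"
}}

```text
clock: 6.73
tool_pos: [0.5506, 0.2189, 0.0332]
ee_rot: [0.064, 0.998, -0.0, -0.0]
wrist_force: [0.2, 1.3, -0.8]
finger_gap: 0.0424
gripper_force: 0.0
```

{"api": "arm_command", "payload": {
  "steps": "0 0 0 0 0 0;0 0 0 0 0 0;0 0 0 0 0 0;0 0 0 0 0 0;0 0 0 0 0 0;0 0 0 0 0 0",
  "claw": 0
}}

```text
clock: 7.23
tool_pos: [0.5512, 0.219, 0.0341]
ee_rot: [0.064, 0.998, -0.0, 0.0]
wrist_force: [0.1, -1.3, 1.7]
finger_gap: 0.0145
gripper_force: 58.4
```

```bash
cat > place.py <<'E'
from plan import *
from bench import r
s=r.sense(); p=s["tool_pos"];R0=R.from_quat(s["ee_rot"])
t=np.array([.1045,0,.002])
c=np.array([.4865,.3905]);y=-.133;u=np.array([np.cos(y),np.sin(y)])
foot=np.r_[c-.041*u,.022]; ax=np.r_[u,1]/2**.5
L=tool(np.pi+y,np.pi/4)
place=foot+.006*ax+[0,0,.002]-L.apply(t)
E
python3 - <<'E'
from place import *
print("place",place)
plan([(p+[0,0,.09],R0),(place+[0,0,.05],L),(place,L,18)])
E
```

```text
place [0.52190562 0.38576309 0.10354951]
t 7.2333 pos [0.5512 0.219  0.0341] q [ 0.379  0.473 -0.351  0.746 -0.001  0.506] F [ 0.1 -1.3  1.7]
3 rows
   -0.0 -0.0 -30.0 0.0000 0.0000 0.0000;-0.0 -0.0 -30.0 0.0000 0.0000 0.0000;-0.0 -0.0 -30.0 0.0000 0.0000 0.0000
7 rows
   7.2 23.1 -4.2 0.0003 -0.1121 0.0008;6.7 23.1 -5.0 0.0003 -0.1121 0.0008;6.1 23.1 -5.7 0.0003 -0.1121 0.0008;5.4 23.1 -6.4 0.0003 -0.1121 0.0008;4.7 23.1 -7.0 0.0003 -0.1121 0.0008;3.9 23.1 -7.4 0.0003 -0.1121 0.0008;3.1 23.1 -7.8 0.0003 -0.1121 0.0008
3 rows
   11.8 -0.0 11.8 0.0000 0.0000 0.0000;11.8 -0.0 11.8 0.0000 0.0000 0.0000;11.8 -0.0 11.8 0.0000 0.0000 0.0000
```

{"api": "arm_command", "payload": {
  "steps": "0 0 -10 0 0 0;0 0 -20 0 0 0;0 0 -30 0 0 0;0 0 -30 0 0 0"
}}

```text
clock: 7.57
tool_pos: [0.5501, 0.2191, 0.1246]
ee_rot: [0.064, 0.998, -0.0, -0.001]
wrist_force: [-0.2, 1.0, -0.1]
finger_gap: 0.0139
gripper_force: 58.5
```

{"api": "arm_command", "payload": {
  "steps": "7.2 23.1 -4.2 0 -0.112 0.001;6.7 23.1 -5 0 -0.112 0.001;6.1 23.1 -5.7 0 -0.112 0.001;5.4 23.1 -6.4 0 -0.112 0.001;4.7 23.1 -7 0 -0.112 0.001;3.9 23.1 -7.4 0 -0.112 0.001;3.1 23.1 -7.8 0 -0.112 0.001;0 0 0 0 0 0"
}}

```text
clock: 8.23
tool_pos: [0.5179, 0.3908, 0.1523]
ee_rot: [0.058, 0.922, -0.022, 0.382]
wrist_force: [-0.9, -0.4, -1.5]
finger_gap: 0.0139
gripper_force: 58.6
```

{"api": "arm_command", "payload": {
  "steps": "0 0 0 0 0 0;0 0 0 0 0 0;0 0 0 0 0 0"
}}

```text
clock: 8.48
tool_pos: [0.5226, 0.3854, 0.1541]
ee_rot: [0.063, 0.922, -0.024, 0.381]
wrist_force: [0.4, 0.2, -0.2]
finger_gap: 0.0147
gripper_force: 58.6
```

```bash
python3 - <<'E'
from place import *
plan([(place+[0,0,.015],L),(place,L,18)])
from snap import snap; import h,cv2,pickle
c=snap("w6")
from bench import camera
sc=camera("scene");pickle.dump(sc,open("s6.pkl","wb"))
tip=p+R0.apply(t);head=p+R0.apply(t-[.13,0,0]);print("tip",tip,"head",head,"foot",foot,"q gap",s["finger_gap"])
print("exp px scene tip/head/foot/notch",h.proj(sc,[tip,head,foot,foot+.077*ax]).round(1).tolist())
print("wrist",h.proj(c,[tip,head,foot,foot+.077*ax]).round(1).tolist())
a=cv2.resize(sc["color"][200:340,200:340],None,fx=4,fy=4,interpolation=2)
b=c["color"][0:400,200:440]
o=np.zeros((560,800,3),np.uint8);o[:,:560]=a;o[:400,560:]=b
cv2.imwrite("pics/m6.png",o[:,:,::-1])
E
```

```text
t 8.4833 pos [0.5226 0.3854 0.1541] q [ 0.934  0.239 -0.66   0.223 -0.666  0.912] F [ 0.4  0.2 -0.2]
1 rows
   25.6 0.1 24.7 0.0008 -0.0015 -0.0036
1 rows
   10.6 -0.0 10.6 0.0000 0.0000 0.0000
tip [0.45070078 0.39542523 0.07890974] head [0.54188729 0.38275779 0.17069512] foot [0.44586209 0.39593694 0.022     ] q gap 0.014654339253498086
exp px scene tip/head/foot/notch [[254.7, 288.2], [220.5, 226.5], [259.6, 305.6], [240.4, 271.5]]
wrist [[313.6, -7.7], [314.1, 336.2], [313.3, -100.7], [314.2, 99.8]]
```

{"api": "arm_command", "payload": {
  "steps": "12 0 12 0 0 -0.003;12 0 12 0 0 0;5 0 5 0 0 0;3 0 3 0 0 0;0 0 0 0 0 0;0 0 0 0 0 0"
}}

```text
clock: 9.08
tool_pos: [0.5223, 0.3859, 0.1087]
ee_rot: [0.061, 0.922, -0.025, 0.382]
wrist_force: [-0.2, -0.5, -0.5]
finger_gap: 0.0145
gripper_force: 58.6
```

```bash
python3 - <<'E'
from place import *
plan([(place,L)])
tip=p+R0.apply(t);print("tip-foot mm",(tip-foot)*1000,"moment",s["moment"].round(2))
E
```

```text
t 9.0833 pos [0.5223 0.3859 0.1087] q [ 0.935  0.31  -0.701  0.11  -0.667  0.91 ] F [-0.2 -0.5 -0.5]
1 rows
   4.0 -0.2 3.4 0.0011 -0.0006 -0.0001
tip-foot mm [ 4.60280303 -0.36020662 11.46447736] moment [ 0.15  0.82 -0.03]
```

Still free, so I am lowering in small steps until it makes contact.

{"api": "arm_command", "payload": {
  "steps": "2 0 2 0 0 0;2 0 1.5 0 0 0;0 0 0 0 0 0"
}}

```text
clock: 9.33
tool_pos: [0.5219, 0.3859, 0.1039]
ee_rot: [0.061, 0.922, -0.025, 0.382]
wrist_force: [-2.8, -3.2, 5.4]
finger_gap: 0.0144
gripper_force: 59.3
```

{"api": "arm_command", "payload": {
  "steps": "0.7 0 0.7 0 0 0;0.7 0 0.7 0 0 0;0 0 0 0 0 0"
}}

```text
clock: 9.58
tool_pos: [0.5225, 0.386, 0.1033]
ee_rot: [0.061, 0.921, -0.025, 0.384]
wrist_force: [-4.7, -5.0, 11.9]
finger_gap: 0.0144
gripper_force: 60.0
```

{"api": "arm_command", "payload": {
  "steps": "0 -1.5 -1 0 0 0;1.5 0 0 0 0 0;1.5 0 0 0 0 0;0 0 0 0 0 0"
}}

```text
clock: 9.92
tool_pos: [0.5193, 0.3861, 0.1016]
ee_rot: [0.061, 0.921, -0.024, 0.383]
wrist_force: [-2.2, -1.2, 7.3]
finger_gap: 0.0141
gripper_force: 59.2
```

{"api": "arm_command", "payload": {
  "steps": "1.5 0 0 0 0 0;1.5 0 0 0 0 0;0 0 0 0 0 0"
}}

```text
clock: 10.17
tool_pos: [0.5173, 0.3864, 0.0996]
ee_rot: [0.061, 0.921, -0.024, 0.383]
wrist_force: [-2.6, -0.9, 6.4]
finger_gap: 0.0141
gripper_force: 59.2
```

{"api": "arm_command", "payload": {
  "steps": "1.5 0 0 0 0 0;1.5 0 0 0 0 0;0 0 0 0 0 0"
}}

```text
clock: 10.42
tool_pos: [0.5166, 0.3865, 0.099]
ee_rot: [0.062, 0.921, -0.024, 0.385]
wrist_force: [2.5, -4.1, 10.6]
finger_gap: 0.0145
gripper_force: 59.3
```

```bash
python3 - <<'E'
from place import *
tip=p+R0.apply(t);d=tip-foot;print("tip-foot mm",d*1000,"axial",d@ax*1000,"F",s["wrist_force"].round(1),"axialF",s["wrist_force"]@ax)
E
```

```text
tip-foot mm [-0.60384002  0.46981415  1.2330053 ] axial 0.40460426992816945 F [ 2.5 -4.1 10.6] axialF 9.642656410640443
```

The stop was felt, with the tip within about 1 mm of the estimated foot. I am releasing now and fitting a quick arm model to check that the insertion posture can be reached.

{"api": "arm_command", "payload": {
  "steps": "0 0 0 0 0 0;0 0 0 0 0 0;0 0 0 0 0 0;0 0 0 0 0 0;0 0 0 0 0 0;0 0 0 0 0 0;0 0 0 0 0 0",
  "claw": 0.5
}}

```text
clock: 11.0
tool_pos: [0.5141, 0.3856, 0.0951]
ee_rot: [0.061, 0.922, -0.025, 0.381]
wrist_force: [0.2, 0.0, 0.0]
finger_gap: 0.0426
gripper_force: 0.0
```

```bash
cat > kin.py <<'E'
import numpy as np
from scipy.spatial.transform import Rotation as R
from scipy.optimize import least_squares
def fk(q,k):
    r0,L2,L3,ph,z0,d4,d5=k
    a=q[1]-q[2]
    r=r0+L2*np.sin(q[1])+L3*np.cos(a+ph); z=z0+L2*np.cos(q[1])-L3*np.sin(a+ph)
    g=a+q[3]  # pitch below horizontal
    # wrist: frame X forward(pitched), then yaw j5 about pitched 'up', then roll
    M=R.from_euler('z',q[0])*R.from_euler('y',g)
    p=R.from_euler('z',q[0]).apply([r,0,z])+M.apply([d4,0,0])
    M=M*R.from_euler('z',q[4]); p=p+M.apply([d5,0,0])
    # tool: z = X ; at j6=0,g=90: yaw_x=j1+pi
    T=M*R.from_matrix(np.array([[0,0,1],[0,1,0],[-1,0,0]]).astype(float))*R.from_euler('z',q[5]+np.pi*K)
    return p,T
K=0
D=[([-1.25,.3142,-.048,1.2102,0,1.5708],(.1890,-.5690,.2526)),([.547,.108,-.155,1.312,.007,.781],(.4254,.2619,.3186)),
([.384,.463,-.346,.754,.002,.507],(.5521,.2234,.0418)),([.379,.473,-.351,.746,-.001,.506],(.5512,.219,.0341)),
([.934,.239,-.66,.223,-.666,.912],(.5226,.3854,.1541)),([.935,.31,-.701,.11,-.667,.91],(.5223,.3859,.1087))]
def fit(D=D):
    f=lambda k:np.concatenate([fk(q,k)[0]-p for q,p in D]+[1e-3*(np.array(k)-[0,.45,.4,0,.4,.1,.15])])
    return least_squares(f,[0,.45,.4,0,.4,.1,.15])
E
python3 - <<'E'
from place import *
import kin
s=r.sense();print(s["clock"],p,s["finger_gap"],s["gripper_force"],s["wrist_force"].round(1),s["joints"].round(3))
kin.D.append((s["joints"],s["tool_pos"]))
f=kin.fit();k=f.x;print(k.round(4),"res mm",(f.fun[:-7].reshape(-1,3)*1000).round(1).tolist())
M=kin.fk(s["joints"],k)[1].as_matrix();print(M.round(2).tolist(),R0.as_matrix().round(2).tolist())
np.save("k.npy",k)
E
```

```text
11.0 [0.51409284 0.38559961 0.09511574] 0.04262298563168163 0.0 [0.2 0.  0. ] [ 0.947  0.326 -0.721  0.083 -0.672  0.923]
[ 2.000e-04  5.214e-01  4.470e-01 -1.709e-01  2.833e-01  1.328e-01
  3.090e-01] res mm [[0.0, 0.1, -0.2], [0.2, -0.2, 0.2], [-0.1, 0.3, 0.0], [-0.1, 0.2, -0.0], [-0.3, -0.2, -0.2], [0.2, 0.1, 0.1], [0.1, 0.0, 0.1]]
[[-0.7, 0.13, 0.7], [0.09, 0.99, -0.09], [-0.71, 0.0, -0.71]] [[-0.7, 0.13, 0.7], [0.09, 0.99, -0.09], [-0.71, 0.0, -0.71]]
```

```bash
cat >> kin.py <<'E'
lo=np.array([-2.67,-.69,-1.03,-2.08,-1.42,-3.14])+.02;hi=np.array([2.67,1.73,1.25,2.16,1.45,3.14])-.02
def ik(p,T,k,seeds):
    best=None
    for s in seeds:
        f=lambda q:np.r_[(fk(q,k)[0]-p)*5,(fk(q,k)[1].inv()*T).as_rotvec()]
        o=least_squares(f,np.clip(s,lo+.01,hi-.01),bounds=(lo,hi))
        if best is None or o.cost<best.cost:best=o
    return best.x,best.cost
E
python3 - <<'E'
from plan import *
import kin
k=np.load("k.npy")
b=np.array([.5015,.0435])
q0=[.4,.3,-.7,.1,-.6,.9]
for pitch in(.6,.785,1.0):
  for hd in(-1.57,-1.2,-.9,-.6,-.3,0,.6,1.2):
    T=tool(np.pi+hd,pitch); out=[]
    for z in(.118,.165):
        P=np.r_[b,z]-T.apply([0,0,.003])
        q,c=kin.ik(P,T,k,[q0,[0,.1,-.6,.5,0,1],[.5,.1,-.6,.5,-.8,1.5],[-.5,.1,-.6,.5,.8,0]]); out.append((q.round(2).tolist(),round(c,5)))
    print(pitch,hd,out[0][1],out[1][1],out[0][0],out[1][0])
E
```

```text
0.6 -1.57 0.0 0.0 [0.41, 0.42, -0.35, 1.06, -0.54, 2.06] [0.41, 0.38, -0.3, 1.16, -0.54, 2.06]
0.6 -1.2 0.0 0.0 [0.44, 0.27, -0.57, 0.78, -0.6, 1.66] [0.44, 0.22, -0.51, 0.89, -0.6, 1.66]
0.6 -0.9 0.0 0.0 [0.43, 0.14, -0.75, 0.53, -0.58, 1.29] [0.43, 0.08, -0.69, 0.65, -0.58, 1.29]
0.6 -0.6 0.0 0.0 [0.38, 0.02, -0.9, 0.29, -0.49, 0.89] [0.38, -0.06, -0.84, 0.42, -0.49, 0.89]
0.6 -0.3 4e-05 0.0 [0.28, -0.07, -1.01, 0.12, -0.31, 0.5] [0.28, -0.16, -0.95, 0.26, -0.31, 0.5]
0.6 0 0.00182 0.0 [0.13, -0.1, -1.01, 0.12, -0.08, 0.11] [0.13, -0.21, -1.01, 0.18, -0.07, 0.11]
0.6 0.6 0.0 0.0 [-0.16, -0.04, -0.98, 0.17, 0.4, -0.66] [-0.16, -0.12, -0.91, 0.32, 0.4, -0.66]
0.6 1.2 0.0 0.0 [-0.27, 0.2, -0.67, 0.63, 0.6, -1.45] [-0.27, 0.14, -0.61, 0.75, 0.6, -1.45]
0.785 -1.57 0.0 0.0 [0.48, 0.54, -0.29, 1.18, -0.68, 2.21] [0.48, 0.49, -0.25, 1.27, -0.68, 2.21]
0.785 -1.2 0.0 0.0 [0.53, 0.36, -0.56, 0.82, -0.77, 1.8] [0.53, 0.29, -0.51, 0.92, -0.77, 1.8]
0.785 -0.9 0.0 0.0 [0.54, 0.19, -0.79, 0.45, -0.78, 1.38] [0.54, 0.12, -0.74, 0.58, -0.78, 1.38]
0.785 -0.6 1e-05 0.0 [0.48, 0.04, -1.01, 0.09, -0
[... 540 characters left out ...]
.45, -0.8, 2.42]
1.0 -1.2 0.0 0.0 [0.62, 0.49, -0.52, 0.92, -0.95, 2.01] [0.62, 0.42, -0.49, 1.02, -0.95, 2.01]
1.0 -0.9 0.0 0.0 [0.63, 0.3, -0.82, 0.4, -1.0, 1.5] [0.63, 0.21, -0.78, 0.52, -1.0, 1.5]
1.0 -0.6 0.00411 0.00146 [0.61, 0.17, -1.01, 0.03, -0.92, 1.07] [0.6, 0.04, -1.01, 0.09, -0.91, 1.01]
1.0 -0.3 0.04319 0.03011 [0.53, 0.06, -1.01, 0.03, -0.73, 0.75] [0.5, -0.08, -1.01, 0.1, -0.69, 0.69]
1.0 0 0.08884 0.06398 [0.23, -0.1, -1.01, 0.06, -0.22, 0.21] [0.21, -0.22, -1.01, 0.12, -0.2, 0.18]
1.0 0.6 0.02266 0.0145 [-0.4, 0.11, -1.01, 0.03, 0.83, -0.9] [-0.39, -0.02, -1.01, 0.1, 0.81, -0.84]
1.0 1.2 0.0 0.0 [-0.46, 0.38, -0.69, 0.64, 0.99, -1.73] [-0.46, 0.3, -0.65, 0.75, 0.99, -1.73]
```

```bash
python3 - <<'E'
from place import *
import kin
D=tool(np.pi-.133)
plan([((.5216,.3858,.125),D),((.5216,.3858,.1014),D,12)])
k=np.load("k.npy");print(kin.ik(np.array([.5216,.3858,.1014]),D,k,[s["joints"]]))
E
```

```text
t 11.0 pos [0.5141 0.3856 0.0951] q [ 0.947  0.326 -0.721  0.083 -0.672  0.923] F [0.2 0.  0. ]
7 rows
   -3.8 0.2 -2.3 0.0001 0.1120 0.0002;-3.5 0.2 -2.7 0.0001 0.1120 0.0002;-3.2 0.2 -3.1 0.0001 0.1120 0.0002;-2.8 0.2 -3.4 0.0001 0.1120 0.0002;-2.4 0.2 -3.7 0.0001 0.1120 0.0002;-2.0 0.2 -3.9 0.0001 0.1120 0.0002;-1.5 0.2 -4.1 0.0001 0.1120 0.0002
2 rows
   -0.0 -0.0 11.8 0.0000 0.0000 0.0000;-0.0 -0.0 11.8 0.0000 0.0000 0.0000
(array([ 6.36842350e-01,  4.96046160e-01, -1.35501950e-01,  9.39248217e-01,
        1.23432110e-13,  7.69842350e-01]), np.float64(2.6189091227968862e-20))
```

{"api": "arm_command", "payload": {
  "steps": "-3.8 0.2 -3.5 0 0.112 0;-3.5 0.2 -3.5 0 0.112 0;-3.2 0.2 -3.5 0 0.112 0;-2.8 0.2 -3.4 0 0.112 0;-2.4 0.2 -3.4 0 0.112 0;-2 0.2 -3.4 0 0.112 0;-1.5 0.2 -3.4 0 0.112 0;0 0 0 0 0 0"
}}

```text
clock: 11.67
tool_pos: [0.5245, 0.3856, 0.1264]
ee_rot: [0.068, 0.998, 0.001, -0.001]
wrist_force: [-0.2, -0.0, 0.8]
finger_gap: 0.0426
gripper_force: 0.0
```

{"api": "arm_command", "payload": {
  "steps": "0 0 0 0 0 0;0 0 0 0 0 0;0 0 0 0 0 0;0 0 0 0 0 0"
}}

```text
clock: 12.0
tool_pos: [0.5188, 0.3863, 0.1253]
ee_rot: [0.065, 0.998, -0.0, 0.0]
wrist_force: [-0.6, -0.3, -0.4]
finger_gap: 0.0429
gripper_force: 0.0
```

```bash
python3 - <<'E'
from place import *
D=tool(np.pi-.133)
plan([((.5216,.3858,.1014),D)])
from snap import snap; import h,cv2
c=snap("w7")
print(h.proj(c,[foot+.105*ax,foot+.13*ax,foot+.06*ax,foot+.02*ax]).round(1).tolist())
o=np.zeros((400,640,3),np.uint8)
g=cv2.cvtColor(c["color"],cv2.COLOR_RGB2GRAY)
P=h.proj(c,[foot+a*ax for a in(.06,.08,.1,.12)])
for u,v in P: print(int(v),int(u),g[int(v),int(u)-40:int(u)+42:4].tolist())
E
```

```text
t 12.0 pos [0.5188 0.3863 0.1253] q [ 0.64   0.473 -0.114  0.984 -0.001  0.77 ] F [-0.6 -0.3 -0.4]
1 rows
   -2.8 -0.2 23.9 0.0000 0.0009 0.0032
[[314.2, 254.9], [313.8, 308.2], [314.6, 175.9], [315.0, 119.8]]
175 314 [107, 145, 142, 143, 140, 139, 143, 43, 101, 127, 134, 144, 134, 123, 51, 230, 230, 230, 230, 230, 230]
208 314 [102, 140, 138, 139, 66, 26, 30, 59, 69, 76, 79, 81, 75, 71, 56, 37, 49, 60, 133, 133, 124]
245 314 [108, 106, 106, 107, 105, 104, 104, 66, 71, 76, 80, 79, 73, 71, 58, 168, 170, 172, 171, 168, 172]
285 313 [174, 175, 177, 175, 175, 179, 182, 65, 70, 75, 79, 79, 74, 72, 61, 123, 201, 200, 201, 198, 193]
```

{"api": "arm_command", "payload": {
  "steps": "-1 0 8 0 0 0.001;-1 0 8 0 0 0.001;-0.8 0 8 0 0 0.001;0 0 0 0 0 0;0 0 0 0 0 0"
}}

```text
clock: 12.47
tool_pos: [0.5226, 0.3853, 0.1004]
ee_rot: [0.067, 0.998, -0.0, -0.0]
wrist_force: [-0.9, 0.8, 0.0]
finger_gap: 0.0425
gripper_force: 0.0
```

{"api": "arm_command", "payload": {
  "steps": "0 0 0 0 0 0;0 0 0 0 0 0;0 0 0 0 0 0;0 0 0 0 0 0;0 0 0 0 0 0;0 0 0 0 0 0",
  "claw": 0,
  "force": 80
}}

```text
clock: 12.97
tool_pos: [0.5236, 0.3857, 0.102]
ee_rot: [0.067, 0.998, 0.0, 0.001]
wrist_force: [0.6, -1.4, 2.1]
finger_gap: 0.0143
gripper_force: 77.9
```

```bash
cat > ins.py <<'E'
from plan import *
from bench import r
s=r.sense();p=s["tool_pos"];R0=R.from_quat(s["ee_rot"])
E
python3 - <<'E'
from ins import *
from place import foot,ax
import pickle
tip=R0.inv().apply(foot-p);d=R0.inv().apply(ax);print("tip in tool mm",tip*1000,"axis in tool",d,s["finger_gap"],s["wrist_force"].round(1))
# nominal: grip centred
b=np.array([.5015,.0435]);hd=-1.2;T=tool(np.pi+hd,np.pi/4)
g=np.array([0,0,.003]); L=np.linalg.norm(tip-g);print("L tip->grasp",L)
tp=g-L*np.array([-.7071,0,-.7071])*1.0; print(tp*1000)
print(T.apply([-.7071,0,-.7071]))
pickle.dump(tp,open("tp.pkl","wb"))
hi=np.r_[b,.09]-T.apply(tp)
lift=p+[0,0,.12]
mid=np.r_[.50,.22,.27]
plan([(lift,R0),(hi+[0,0,.06],T),(hi,T)])
E
```

```text
tip in tool mm [78.45258978 -0.36389761 79.94607289] axis in tool [-0.70798088  0.00149262 -0.70623002] 0.0142536875265319 [ 0.6 -1.4  2.1]
L tip->grasp 0.10988921420137132
[77.70266336  0.         80.70266336]
[-1.13041887e-16 -4.98653700e-19  9.99990410e-01]
t 12.9667 pos [0.5236 0.3857 0.102 ] q [ 0.635  0.497 -0.132  0.94  -0.     0.77 ] F [ 0.6 -1.4  2.1]
3 rows
   -0.0 0.0 -40.0 0.0000 0.0000 0.0000;-0.0 0.0 -40.0 0.0000 0.0000 0.0000;-0.0 0.0 -40.0 0.0000 0.0000 0.0000
11 rows
   -2.1 -30.9 -3.6 0.0381 -0.0643 0.0916;-5.1 -30.7 -2.2 0.0381 -0.0643 0.0916;-8.0 -30.2 -0.7 0.0381 -0.0643 0.0916;-10.7 -29.3 1.1 0.0381 -0.0643 0.0916;-13.2 -28.1 2.9 0.0381 -0.0643 0.0916;-15.5 -26.7 4.9 0.0381 -0.0643 0.0916;-17.5 -24.9 6.9 0.0381 -0.0643 0.0916;-19.1 -22.9 9.0 0.0381 -0.0643 0.0916
   -20.5 -20.7 11.1 0.0381 -0.0643 0.0916;-21.5 -18.4 13.2 0.0381 -0.0643 0.0916;-22.1 -15.8 15.3 0.0381 -0.0643 0.0916
2 rows
   21.2 -0.0 21.2 0.0000 0.0000 0.0000;21.2 -0.0 21.2 0.0000 0.0000 0.0000
```

{"api": "arm_command", "payload": {
  "steps": "0 0 -8 0 0 0;0 0 -20 0 0 0;0 0 -32 0 0 0;0 0 -32 0 0 0;0 0 -28 0 0 0"
}}

```text
clock: 13.38
tool_pos: [0.5231, 0.3861, 0.224]
ee_rot: [0.067, 0.998, 0.001, 0.0]
wrist_force: [0.8, 0.5, 0.1]
finger_gap: 0.0136
gripper_force: 77.9
```

{"api": "arm_command", "payload": {
  "steps": "-2.1 -30.9 -3.6 0.038 -0.064 0.092;-5.1 -30.7 -2.2 0.038 -0.064 0.092;-8 -30.2 -0.7 0.038 -0.064 0.092;-10.7 -29.3 1.1 0.038 -0.064 0.092;-13.2 -28.1 2.9 0.038 -0.064 0.092;-15.5 -26.7 4.9 0.038 -0.064 0.092;-17.5 -24.9 6.9 0.038 -0.064 0.092;-19.1 -22.9 9 0.038 -0.064 0.092"
}}

```text
clock: 14.05
tool_pos: [0.5059, 0.1375, 0.2517]
ee_rot: [0.415, 0.863, -0.162, 0.238]
wrist_force: [0.3, -0.4, -1.4]
finger_gap: 0.0144
gripper_force: 77.9
```

{"api": "arm_command", "payload": {
  "steps": "-20.5 -20.7 11.1 0.038 -0.064 0.092;-21.5 -18.4 13.2 0.038 -0.064 0.092;-22.1 -15.8 15.3 0.038 -0.064 0.092;0 0 0 0 0 0;0 0 0 0 0 0;0 0 0 0 0 0;0 0 0 0 0 0"
}}

```text
clock: 14.63
tool_pos: [0.5002, 0.0466, 0.2617]
ee_rot: [0.523, 0.762, -0.215, 0.314]
wrist_force: [-0.5, 0.2, -0.3]
finger_gap: 0.0141
gripper_force: 78.0
```

```bash
python3 - <<'E'
from ins import *
import pickle,h,cv2
from bench import camera
tp=pickle.load(open("tp.pkl","rb"))
b=np.array([.5015,.0435]);T=tool(np.pi-1.2,np.pi/4)
hi=np.r_[b,.09]-T.apply(tp)
plan([(hi,T)])
ax=R0.apply([-.7071,0,-.7071]);tip=p+R0.apply(tp);print("tip",tip,"axis",ax,"gap",s["finger_gap"])
c={n:camera(n) for n in("scene","top")};pickle.dump(c,open("c8.pkl","wb"))
for n in c: print(n,h.proj(c[n],[tip,tip+.13*ax,[.5015,.0435,.05]]).round(1).tolist())
w=h.wristcam(s,camera("wrist"));pickle.dump(w,open("w8.pkl","wb"));print("wrist",h.proj(w,[tip,tip+.04*ax,tip+.085*ax,[.5015,.0435,.05]]).round(1).tolist())
a=cv2.resize(c["scene"]["color"][110:230,290:410],None,fx=4,fy=4,interpolation=2)
d=cv2.resize(w["color"][0:300,180:460],None,fx=1.142,fy=1.14,interpolation=2)
o=np.zeros((600,800,3),np.uint8);o[:480,:480]=a;o[:d.shape[0],480:480+d.shape[1]]=d[:,:320]
e=cv2.resize(c["top"]["color"][175:240,330:395],None,fx=3.8,fy=3.8,interpolation=2);o[345:345+247,485:485+247]=e
cv2.imwrite("pics/m8.png",o[:,:,::-1])
E
```

```text
t 14.6333 pos [0.5002 0.0466 0.2617] q [ 0.534  0.199 -0.392  1.141 -0.767  1.802] F [-0.5  0.2 -0.3]
2 rows
   20.6 0.0 21.6 -0.0006 -0.0025 -0.0014;20.6 0.0 21.6 -0.0006 -0.0025 -0.0014
tip [0.50089195 0.04518221 0.14967896] axis [ 7.37748230e-04 -5.12680352e-03  9.99976996e-01] gap 0.01408783392655213
scene [[356.4, 155.4], [360.6, 104.6], [354.1, 187.3]]
top [[353.0, 200.7], [357.7, 188.5], [350.9, 207.9]]
wrist [[314.8, 89.1], [314.6, 145.6], [314.4, 226.9], [314.9, -7.5]]
```

View pics/m8.png

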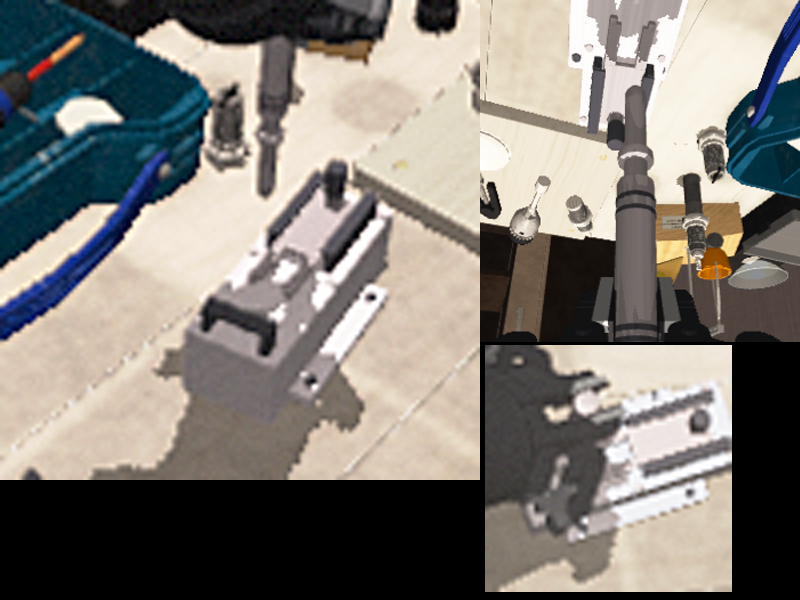

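The scene crop shows the pin upright, with its tip at (356.5,158). Both this and the wrist view (314,77) put the tip about 7 mm lower in the grip than assumed. The bore is clear and the bolt is drawn. I am updating the tip length and descending.

```bash
cat >> ins.py <<'E'
L=.1165
tp=np.array([0,0,.003])+L*np.array([.7071,0,.7071])
T=tool(np.pi-1.2,np.pi/4)
b=np.array([.5015,.0435])
tip=p+R0.apply(tp)
def at(z,dx=0,dy=0): return np.r_[b+[dx,dy],z]-T.apply(tp)
E
python3 - <<'E'
from ins import *
print(tip)
plan([(at(.056),T,30),(at(.046),T,4)])
E
```

```text
[0.50069073 0.04491533 0.1430039 ]
t 14.7833 pos [0.5    0.0464 0.2616] q [ 0.534  0.199 -0.392  1.141 -0.768  1.803] F [ 0.1 -0.7 -0.3]
3 rows
   20.2 0.1 20.9 -0.0005 -0.0015 -0.0009;20.2 0.1 20.8 -0.0005 -0.0015 -0.0009;20.2 0.1 20.8 -0.0005 -0.0015 -0.0009
3 rows
   2.4 -0.0 2.4 0.0000 0.0000 0.0000;2.4 -0.0 2.4 0.0000 0.0000 0.0000;2.4 -0.0 2.4 0.0000 0.0000 0.0000
```

{"api": "arm_command", "payload": {
  "steps": "10 0 10 -0.0005 -0.0015 -0.001;20 0.1 20.5 -0.0005 -0.0015 -0.001;20 0.1 20.5 -0.0005 -0.0015 -0.001;10.6 0.1 11.5 0 0 0;0 0 0 0 0 0;0 0 0 0 0 0;0 0 0 0 0 0"
}}

```text
clock: 15.37
tool_pos: [0.5011, 0.0451, 0.1754]
ee_rot: [0.522, 0.762, -0.216, 0.316]
wrist_force: [-0.0, -0.1, -0.5]
finger_gap: 0.0139
gripper_force: 78.0
```

```bash
python3 - <<'E'
from ins import *
print(tip); plan([(at(.046),T,4)])
E
```

```text
[0.50190451 0.04303538 0.05677459]
t 15.3667 pos [0.5011 0.0451 0.1754] q [ 0.533  0.285 -0.504  0.943 -0.773  1.799] F [-0.  -0.1 -0.5]
3 rows
   2.7 -0.1 2.4 -0.0000 0.0003 -0.0001;2.7 -0.1 2.4 -0.0000 0.0003 -0.0001;2.6 -0.1 2.4 -0.0000 0.0003 -0.0001
```

{"api": "arm_command", "payload": {
  "steps": "2.4 0 2.4 0 0 0;2.4 0 2.4 0 0 0;2.4 0 2.4 0 0 0;0 0 0 0 0 0;0 0 0 0 0 0"
}}

```text
clock: 15.78
tool_pos: [0.501, 0.0448, 0.1647]
ee_rot: [0.522, 0.762, -0.216, 0.316]
wrist_force: [1.0, -0.3, 3.1]
finger_gap: 0.0138
gripper_force: 78.7
```

{"api": "arm_command", "payload": {
  "steps": "-0.3 0.9 0.3 0 0 0;1.4 0 1.4 0 0 0;1.4 0 1.4 0 0 0;0 0 0 0 0 0"
}}

```text
clock: 16.12
tool_pos: [0.503, 0.0438, 0.1634]
ee_rot: [0.521, 0.762, -0.217, 0.319]
wrist_force: [-4.4, 1.4, 20.7]
finger_gap: 0.0139
gripper_force: 80.5
```

{"api": "arm_command", "payload": {
  "steps": "1.4 0 1.4 0 0 0;1.4 0 1.4 0 0 0;0 0 0 0 0 0"
}}

```text
clock: 16.37
tool_pos: [0.504, 0.0428, 0.1618]
ee_rot: [0.52, 0.761, -0.218, 0.321]
wrist_force: [-5.3, -2.4, 32.0]
finger_gap: 0.0139
gripper_force: 81.4
```

Resistance came early. I am backing off and cross-checking the holder's position against the knob seen in that last wrist image.

{"api": "arm_command", "payload": {
  "steps": "-5 0 -5 0 0 0;-5 0 -5 0 0 0;-2 0 -2 0 0 0;0 0 0 0 0 0;0 0 0 0 0 0;0 0 0 0 0 0"
}}

```text
clock: 16.87
tool_pos: [0.5011, 0.0445, 0.1725]
ee_rot: [0.522, 0.762, -0.217, 0.315]
wrist_force: [0.2, 0.1, -1.0]
finger_gap: 0.0142
gripper_force: 78.6
```

```bash
python3 - <<'E'
from ins import *
import pickle,h,cv2
from bench import camera
np.set_printoptions(precision=4,suppress=True)
print("tip est",tip,"axis",R0.apply([-.7071,0,-.7071]),s["wrist_force"].round(1))
w=pickle.load(open("w8.pkl","rb"))
g=cv2.cvtColor(w["color"],cv2.COLOR_RGB2GRAY)
m=(g[70:150,280:345]<60).astype(np.uint8)
n,l,st,ce=cv2.connectedComponentsWithStats(m)
for i in range(1,n):
    if st[i,4]>15: print("blob",st[i]+[280,70,0,0,0],ce[i]+[280,70])
for z in (.094,): print("knob",h.onz(w,[(298.2,126),(298.2,130)],z))
for B in([.5015,.0435],[.502,.0455],[.4998,.0431]):
    kn=np.array(B)+.1*np.array([.181,-.9835]);print(B,h.proj(w,[np.r_[kn,.094],np.r_[kn,.074]]).round(1).tolist())
for v in range(96,140,3): print(v,g[v,284:330:2].tolist())
c=h.wristcam(s,camera("wrist"));pickle.dump(c,open("w9.pkl","wb"))
g=cv2.cvtColor(c["color"],cv2.COLOR_RGB2GRAY)
print("now tip px pred",h.proj(c,[tip,[.5015,.0435,.05]]))
for v in range(60,110,4): print(v,g[v,284:350:3].tolist())
E
```

```text
tip est [0.5016 0.0424 0.0539] axis [0.0017 0.0012 1.    ] [ 0.2  0.1 -1. ]
blob [291 105  16  21 251] [298.8127 114.4104]
knob [[ 0.5209 -0.0486  0.094 ]
 [ 0.5226 -0.0537  0.094 ]]
[0.5015, 0.0435] [[294.6, 130.0], [295.3, 113.4]]
[0.502, 0.0455] [[295.9, 128.8], [296.5, 112.1]]
[0.4998, 0.0431] [[292.7, 129.8], [293.4, 113.2]]
96 [97, 228, 229, 224, 224, 228, 229, 228, 228, 227, 229, 218, 90, 93, 112, 112, 110, 110, 105, 99, 86, 240, 251]
99 [103, 228, 229, 223, 220, 130, 95, 94, 106, 139, 230, 215, 87, 93, 100, 111, 111, 110, 105, 98, 100, 251, 251]
102 [104, 228, 228, 222, 120, 91, 88, 91, 96, 88, 85, 161, 87, 92, 97, 111, 111, 110, 105, 99, 92, 251, 251]
105 [129, 228, 226, 215, 121, 85, 54, 49, 56, 65, 93, 212, 87, 93, 96, 99, 110, 110, 106, 99, 86, 251, 245]
108 [221, 237, 243, 227, 80, 40, 40, 41, 42, 41, 47, 141, 88, 93, 97, 95, 110, 110, 106, 99, 78, 251, 243]
111 [246, 250, 251, 250, 34, 40, 44, 42, 42, 40, 38, 48, 89, 94, 96, 94, 93, 103, 106, 88, 77, 240, 244]
114 [171, 178, 230, 227, 35, 41, 43, 42, 43, 40, 38, 48, 89, 93, 96, 96, 94, 94, 90, 85, 79, 243, 244]
117 [124
[... 1619 characters left out ...]
3, 162, 161, 166, 170, 169, 164, 166]
88 [168, 166, 162, 166, 169, 173, 165, 157, 100, 116, 117, 114, 107, 93, 162, 160, 161, 168, 171, 167, 166, 251]
92 [169, 164, 162, 165, 169, 171, 163, 155, 102, 115, 117, 113, 107, 93, 162, 164, 165, 170, 170, 164, 245, 252]
96 [169, 163, 163, 166, 170, 169, 162, 156, 100, 114, 101, 114, 108, 92, 162, 161, 167, 170, 169, 166, 197, 252]
100 [169, 159, 92, 92, 94, 169, 162, 157, 94, 115, 96, 104, 108, 80, 163, 162, 169, 170, 166, 168, 163, 251]
104 [168, 154, 126, 125, 100, 103, 251, 250, 90, 107, 97, 94, 90, 81, 162, 155, 92, 97, 155, 165, 252, 251]
108 [166, 133, 118, 116, 116, 109, 246, 249, 91, 98, 97, 94, 90, 82, 98, 80, 121, 112, 137, 243, 247, 252]
```

```bash
python3 - <<'E'
from ins import *
import pickle,h,cv2
np.set_printoptions(precision=4,suppress=True)
b1=pickle.load(open("w1.pkl","rb"));c=pickle.load(open("w9.pkl","rb"))
B=lambda x,y:(205+x/5-.4,55+y/5-.4)
print("w1 keeper corners",h.onz(b1,[B(25,220),B(80,210),B(122,400),B(72,425)],.069)[:,:2].tolist())
g=cv2.cvtColor(c["color"],cv2.COLOR_RGB2GRAY)
pts=[]
for u in (270,280,290,300,345,355,365):
    col=g[30:110,u].astype(int); d=np.diff(col); j=np.where((col[:-1]<60)&(d>25))[0]; print(u,(j+30).tolist())
E
```

```text
w1 keeper corners [[0.5178110587010119, 0.07819913603170174], [0.5203287430915398, 0.06651475990350798], [0.481116324237241, 0.05845897474333962], [0.47525497381634485, 0.0694686317240501]]
270 []
280 [62]
290 [64]
300 [65]
345 [72]
355 [73]
365 [66, 75]
```

```bash
python3 - <<'E'
from ins import *
import pickle,h
np.set_printoptions(precision=4,suppress=True)
c=pickle.load(open("w9.pkl","rb"))
e=h.onz(c,[(280,62.7),(290,64.3),(300,66),(345,72.6),(355,74)],.069)[:,:2];print(e)
y=.192;n=np.array([-np.sin(y),np.cos(y)]);print("n-dist of bore line",(e@n-.019), "hyp",[float(np.array(q)@n) for q in([.5015,.0435],[.502,.0465],[.5026,.05])],"tip",tip[:2]@n)
E
```

```text
[[0.4769 0.0595]
 [0.4817 0.0604]
 [0.4866 0.0612]
 [0.5091 0.0656]
 [0.5142 0.0667]]
n-dist of bore line [-0.0516 -0.0516 -0.0518 -0.0517 -0.0517] hyp [-0.052996827916143636, -0.05014736551763956, -0.04682617309479181] tip -0.05417788923816269
```

{"api": "arm_command", "payload": {
  "steps": "1.3 0.7 -1.3 0 0 0;2.4 0 2.4 0 0 0;2.4 0 2.4 0 0 0;1 0 1 0 0 0;0 0 0 0 0 0;0 0 0 0 0 0"
}}

```text
clock: 17.42
tool_pos: [0.5012, 0.0464, 0.1647]
ee_rot: [0.522, 0.762, -0.217, 0.316]
wrist_force: [-0.9, 0.1, -0.8]
finger_gap: 0.014
gripper_force: 78.6
```

{"api": "arm_command", "payload": {
  "steps": "1 0 1 0 0 0;1 0 1 0 0 0;0 0 0 0 0 0"
}}

```text
clock: 17.67
tool_pos: [0.5021, 0.046, 0.1636]
ee_rot: [0.521, 0.762, -0.217, 0.317]
wrist_force: [-3.3, 0.4, 10.1]
finger_gap: 0.0139
gripper_force: 79.5
```

{"api": "arm_command", "payload": {
  "steps": "1 0 1 0 0 0;1 0 1 0 0 0;0 0 0 0 0 0"
}}

```text
clock: 17.92
tool_pos: [0.5031, 0.0455, 0.1632]
ee_rot: [0.52, 0.761, -0.217, 0.32]
wrist_force: [-5.9, 0.5, 22.6]
finger_gap: 0.0143
gripper_force: 80.8
```

Flat contact again. I am backing off and triangulating the tip in the two saved clear views.

{"api": "arm_command", "payload": {
  "steps": "-5 0 -5 0 0 0;-5 0 -5 0 0 0;0 0 0 0 0 0;0 0 0 0 0 0"
}}

```text
clock: 18.25
tool_pos: [0.5016, 0.0468, 0.1736]
ee_rot: [0.522, 0.762, -0.216, 0.316]
wrist_force: [-1.3, 0.4, -1.6]
finger_gap: 0.0138
gripper_force: 79.1
```

```bash
python3 - <<'E'
import pickle,cv2
c=pickle.load(open("c8.pkl","rb"));w=pickle.load(open("w8.pkl","rb"));w9=pickle.load(open("w9.pkl","rb"))
g=cv2.cvtColor(c["scene"]["color"],cv2.COLOR_RGB2GRAY)
print("scene cols 348..364")
for v in range(120,164): print(v,g[v,346:368].tolist())
g=cv2.cvtColor(w["color"],cv2.COLOR_RGB2GRAY)
print("w8 cols 298..332")
for v in list(range(68,100,2))+list(range(100,190,3)): print(v,g[v,294:338:2].tolist())
g=cv2.cvtColor(w9["color"],cv2.COLOR_RGB2GRAY)
print("w9 302..330")
for v in range(66,92): print(v,g[v,300:334:2].tolist())
E
```

```text
scene cols 348..364
120 [0, 0, 0, 0, 0, 1, 0, 21, 81, 92, 75, 87, 105, 109, 103, 85, 58, 43, 58, 64, 63, 87]
121 [151, 155, 151, 144, 144, 141, 191, 200, 208, 136, 90, 93, 103, 92, 96, 97, 78, 55, 85, 67, 71, 98]
122 [230, 225, 220, 219, 221, 225, 238, 239, 244, 153, 90, 91, 97, 99, 94, 92, 81, 83, 188, 188, 101, 79]
123 [232, 235, 230, 233, 235, 234, 232, 235, 242, 154, 89, 91, 96, 92, 95, 93, 72, 81, 213, 224, 185, 175]
124 [229, 228, 230, 231, 232, 230, 232, 233, 246, 149, 82, 95, 98, 95, 97, 91, 67, 68, 219, 225, 221, 217]
125 [231, 232, 225, 229, 231, 230, 231, 232, 247, 133, 74, 95, 96, 93, 95, 88, 63, 103, 232, 234, 226, 224]
126 [227, 230, 228, 227, 228, 228, 228, 233, 227, 120, 78, 95, 99, 97, 90, 89, 60, 120, 230, 236, 231, 225]
127 [226, 226, 227, 225, 228, 230, 228, 234, 214, 116, 81, 98, 96, 99, 85, 84, 49, 157, 234, 232, 227, 225]
128 [217, 222, 224, 227, 228, 227, 229, 234, 215, 118, 81, 97, 96, 96, 89, 84, 42, 178, 237, 232, 229, 230]
129 [214, 214, 221, 229, 227, 225, 226, 236, 217, 119, 86, 95, 99, 90, 93, 84, 39, 180, 238, 233, 234, 232]
130 [211, 219, 175, 183, 21
[... 10026 characters left out ...]
]
84 [172, 168, 161, 132, 101, 112, 116, 116, 114, 113, 107, 98, 96, 163, 162, 163, 161]
85 [173, 168, 161, 132, 101, 111, 116, 116, 115, 113, 108, 98, 100, 162, 162, 160, 161]
86 [172, 168, 161, 133, 100, 111, 116, 116, 115, 113, 107, 99, 98, 162, 162, 160, 160]
87 [170, 167, 162, 133, 101, 112, 117, 116, 115, 113, 108, 98, 94, 161, 161, 164, 160]
88 [170, 165, 162, 123, 100, 112, 117, 117, 115, 113, 107, 99, 94, 162, 161, 164, 161]
89 [170, 165, 162, 111, 100, 112, 116, 116, 115, 113, 107, 100, 94, 162, 162, 163, 161]
90 [170, 164, 161, 111, 102, 111, 117, 116, 115, 112, 108, 100, 93, 161, 163, 162, 162]
91 [170, 163, 162, 113, 101, 112, 117, 116, 114, 113, 107, 99, 94, 162, 163, 162, 163]
```

```bash
cat > tilt.py <<'E'
from plan import *
import pickle,h
from scipy.optimize import least_squares
c=pickle.load(open("c8.pkl","rb"))["scene"];w=pickle.load(open("w8.pkl","rb"))
Tw=np.linalg.inv(np.r_[np.c_[w["R"],w["t"]],[[0,0,0,1]]]); 
from bench import camera
M=Tw@np.linalg.inv(camera("wrist")["T_tool_cam"]); P0=M[:3,3];R8=R.from_matrix(M[:3,:3])
U0=np.array([-.7071,0,-.7071])
th=np.linspace(0,2*np.pi,60)
def pin(q):
    L,a,b,g=q   # tip->grasp, tilt about tool y, tilt about other, lateral none
    u=R.from_rotvec([0,a,0]).apply(U0); e=np.cross([0,1,0],u); u=u+b*np.array([0,1,0]); u/=np.linalg.norm(u)
    return np.array([0,0,.003])-L*u,u
def disc(q,x,r):
    t,u=pin(q); e1=np.array([0,1,0.]);e2=np.cross(u,e1)
    pts=t+(.04+x)*u+r*(np.cos(th)[:,None]*e1+np.sin(th)[:,None]*e2)
    return P0+R8.apply(pts)
def res(q):
    o=[]
    d=h.proj(w,disc(q,-.04,.0028)); o+=[d[:,1].min()-74.6,.5*(d[:,0].mean()-316)]
    d=h.proj(w,disc(q,0,.008)); o+=[d[:,1].max()-125.7 if 0 else 0]
    d=h.proj(c,disc(q,-.04,.0028)); o+=[2*(d[:,1].max()-159.0)]
    for x,v,u0 in((.0,152,356.45),(.0,148,356.7),(.0,127,359.0)):
        t,u=pin(q);ends=h.proj(c,[P0+R8.apply(t),P0+R8.apply(t+.13*u)])
        k=(v-ends[0,1])/(ends[1,1]-ends[0,1]); o.append(3*(ends[0,0]+k*(ends[1,0]-ends[0,0])-u0))
    return np.array(o)
E
python3 - <<'E'
from tilt import *
for q in([.11,0,0,0],[.1165,0,0,0],[.1115,.03,0,0],[.1115,-.03,0,0],[.1115,-.06,0,0]):
    d=lambda x,r:h.proj(w,disc(q,x,r))
    print(q,"w: tip min",d(-.04,.0028)[:,1].min().round(1),"taper",d(-.036,.005)[:,1].min().round(1),"shoulder",d(0,.008)[:,1].min().round(1),d(0,.008)[:,1].max().round(1),"fl",d(.005,.008)[:,1].max().round(1),"barrel",d(.015,.008)[:,1].max().round(1),d(.015,.008)[:,1].min().round(1),"res",res(q).round(2))
f=least_squares(res,[.113,0,0,0]);print(f.x,f.fun.round(2))
t,u=pin(f.x);print("tip tool",t*1000,"axis world",R8.apply(u))
E
```

```text
[0.11, 0, 0, 0] w: tip min 85.1 taper 87.2 shoulder 135.3 154.8 fl 162.6 barrel 178.9 160.6 res [10.49 -0.56  0.   -5.5   0.81  1.05 -0.67]
[0.1165, 0, 0, 0] w: tip min 77.0 taper 78.9 shoulder 125.0 145.0 fl 152.5 barrel 168.2 149.3 res [ 2.36 -0.55  0.   -0.96  0.81  1.05 -0.67]
[0.1115, 0.03, 0, 0] w: tip min 78.7 taper 80.9 shoulder 130.4 149.7 fl 157.7 barrel 174.2 156.2 res [ 4.06 -0.57  0.   -2.69 -0.25  0.09 -1.05]
[0.1115, -0.03, 0, 0] w: tip min 87.7 taper 89.6 shoulder 135.4 155.3 fl 162.9 barrel 178.6 159.7 res [13.1  -0.55  0.   -6.26  1.92  2.04 -0.28]
[0.1115, -0.06, 0, 0] w: tip min 92.2 taper 93.9 shoulder 137.9 158.2 fl 165.5 barrel 180.9 161.5 res [17.61 -0.54  0.   -8.14  3.07  3.07  0.13]
[ 0.11771234  0.00515818 -0.00471891  0.        ] [ 0.05 -0.07  0.    0.09 -0.01  0.31 -0.96]
tip tool [83.66249735  0.55547276 85.80382719] axis world [-0.00180716 -0.01163651  0.99993066]
```

```bash
python3 - <<'E'
from ins import *
import pickle,h,cv2
from snap import snap
np.set_printoptions(precision=4,suppress=True)
c=snap("w10");g=cv2.cvtColor(c["color"],cv2.COLOR_RGB2GRAY)
for n in("w8","w10"):
    gg=cv2.cvtColor(pickle.load(open(n+".pkl","rb"))["color"],cv2.COLOR_RGB2GRAY)
    print(n,"col312 rows66-88",gg[66:88,314].tolist(),"col310-16 rows118-160",gg[118:160,314].tolist())
for v in range(66,86): print(v,g[v,298:336:2].tolist())
w9=pickle.load(open("w9.pkl","rb"));print("bore w9",h.onz(w9,[(316,73)],.05))
E
```

```text
w8 col312 rows66-88 [227, 226, 226, 226, 226, 227, 228, 228, 199, 85, 90, 92, 94, 96, 98, 100, 102, 107, 111, 111, 111, 112] col310-16 rows118-160 [96, 96, 95, 95, 94, 95, 95, 94, 104, 110, 112, 114, 112, 112, 118, 199, 225, 228, 149, 104, 96, 95, 95, 96, 95, 95, 95, 95, 95, 95, 95, 95, 95, 95, 89, 90, 91, 91, 92, 91, 91, 92]
w10 col312 rows66-88 [48, 48, 46, 46, 46, 61, 88, 90, 91, 91, 91, 91, 92, 91, 97, 109, 117, 116, 117, 116, 116, 117] col310-16 rows118-160 [97, 97, 96, 97, 97, 97, 97, 99, 111, 115, 119, 120, 121, 119, 137, 227, 229, 228, 160, 105, 97, 98, 98, 97, 98, 97, 97, 97, 97, 97, 98, 97, 97, 97, 94, 102, 110, 110, 98, 97, 97, 94]
66 [47, 47, 46, 46, 47, 48, 48, 48, 48, 47, 46, 47, 48, 47, 48, 48, 48, 47, 48]
67 [45, 46, 46, 46, 46, 46, 46, 47, 48, 47, 47, 48, 47, 46, 46, 47, 48, 48, 48]
68 [92, 64, 45, 45, 45, 46, 46, 46, 46, 46, 47, 48, 47, 49, 48, 48, 48, 48, 48]
69 [218, 195, 92, 67, 50, 49, 45, 46, 46, 47, 47, 47, 47, 47, 48, 48, 48, 47, 47]
70 [249, 253, 167, 115, 81, 80, 66, 57, 46, 46, 47, 47, 47, 46, 46, 47, 46, 47, 47]
71 [170, 246, 166, 133, 120, 122, 113, 85, 
[... 684 characters left out ...]
9 [171, 171, 159, 149, 121, 87, 95, 104, 91, 91, 102, 97, 89, 104, 159, 152, 163, 161, 163]
80 [172, 170, 162, 150, 123, 89, 98, 109, 97, 92, 107, 100, 90, 105, 159, 155, 164, 161, 165]
81 [173, 170, 165, 152, 123, 91, 103, 114, 109, 94, 112, 104, 93, 102, 158, 159, 164, 160, 166]
82 [173, 170, 165, 157, 125, 95, 109, 117, 117, 101, 114, 107, 96, 95, 159, 162, 164, 161, 167]
83 [173, 170, 165, 161, 128, 99, 112, 117, 116, 111, 113, 108, 97, 96, 161, 163, 164, 162, 166]
84 [173, 170, 164, 163, 131, 101, 111, 117, 117, 113, 113, 107, 99, 94, 162, 164, 162, 162, 168]
85 [172, 170, 158, 163, 134, 101, 112, 117, 116, 115, 113, 108, 98, 93, 161, 164, 162, 163, 168]
bore w9 [[0.5015 0.0447 0.05  ]]
```

The wrist images show the bore's chamfer centred at (316,73) and the tip overhanging about 6 mm to the +y side, with roughly 0.035 rad of tilt. I am correcting the tilt and the offset.

{"api": "arm_command", "payload": {
  "steps": "-1.4 0 1.4 0 -0.018 0;-1.4 0 1.4 0 -0.017 0;0 0 0 0 0 0;0 0 0 0 0 0;0 0 0 0 0 0"
}}

```text
clock: 18.77
tool_pos: [0.5027, 0.0428, 0.1732]
ee_rot: [0.518, 0.757, -0.226, 0.329]
wrist_force: [0.2, 0.3, -1.1]
finger_gap: 0.0144
gripper_force: 79.2
```

```bash
python3 - <<'E'
from ins import *
import h,cv2
from snap import snap
np.set_printoptions(precision=4,suppress=True)
c=snap("w11");g=cv2.cvtColor(c["color"],cv2.COLOR_RGB2GRAY)
print(p,R0.apply([-.7071,0,-.7071]),s["wrist_force"].round(1))
print("bore px",h.proj(c,[[.5015,.0447,.05]]),h.proj(c,[[.5015,.0447,.05],[.5015,.0447,.06]]))
for v in range(62,86): print(v,g[v,298:336:2].tolist())
# camera tip ray: tip in cam frame from touch: L=.1117
tipp=p+R0.apply(np.array([0,0,.003])+.1117*R.from_rotvec([0,.033,0]).apply([.7071,0,.7071]));print("tip",tipp,h.proj(c,[tipp]))
E
```

```text
[0.5027 0.0428 0.1732] [-0.0113  0.0341  0.9993] [ 0.2  0.3 -1.1]
bore px [[314.3087  63.1037]] [[314.3087  63.1037]
 [314.2265  76.048 ]]
62 [174, 253, 176, 234, 116, 122, 128, 128, 130, 130, 130, 128, 129, 118, 128, 140, 116, 88, 71]
63 [193, 253, 235, 235, 122, 120, 125, 127, 129, 131, 130, 131, 128, 117, 145, 147, 145, 164, 159]
64 [220, 253, 237, 223, 127, 119, 123, 127, 130, 131, 130, 131, 128, 116, 150, 149, 146, 164, 159]
65 [253, 253, 231, 147, 144, 115, 124, 128, 132, 131, 132, 133, 126, 124, 160, 149, 150, 164, 159]
66 [253, 252, 147, 147, 148, 122, 124, 128, 131, 131, 134, 133, 125, 144, 162, 150, 154, 163, 159]
67 [250, 251, 149, 148, 150, 145, 126, 129, 131, 134, 135, 131, 132, 165, 163, 152, 156, 163, 160]
68 [172, 247, 157, 149, 152, 156, 140, 132, 131, 134, 137, 138, 154, 167, 163, 153, 161, 162, 161]
69 [172, 168, 163, 150, 153, 158, 161, 146, 146, 148, 150, 160, 167, 168, 162, 156, 163, 161, 160]
70 [172, 169, 163, 152, 157, 159, 162, 167, 171, 167, 178, 170, 168, 169, 161, 157, 163, 160, 161]
71 [172, 169, 163, 158, 158, 161, 163, 155, 138, 126, 162, 170, 170, 169
[... 695 characters left out ...]
62, 163, 129, 83, 93, 100, 102, 102, 89, 91, 87, 103, 161, 158, 160, 164, 168]
80 [169, 164, 162, 162, 129, 83, 95, 104, 106, 106, 98, 99, 89, 100, 160, 163, 159, 165, 169]
81 [169, 164, 162, 163, 129, 84, 99, 110, 112, 110, 109, 102, 91, 95, 162, 163, 160, 166, 169]
82 [169, 163, 161, 163, 130, 87, 105, 111, 112, 109, 109, 104, 94, 94, 162, 163, 161, 167, 169]
83 [170, 163, 162, 163, 130, 90, 107, 112, 112, 110, 110, 104, 96, 93, 162, 162, 162, 167, 170]
84 [169, 162, 161, 163, 131, 92, 106, 112, 112, 110, 110, 105, 97, 93, 162, 161, 162, 168, 169]
85 [169, 161, 161, 163, 132, 91, 107, 112, 112, 110, 109, 104, 98, 94, 163, 161, 164, 167, 170]
tip [0.5035 0.0404 0.0594] [[314.7703  81.7504]]
```

{"api": "arm_command", "payload": {
  "steps": "1.8 0 -1.8 0 0 0;2.4 0 2.4 0 0 0;2.4 0 2.4 0 0 0;1 0 1 0 0 0;0 0 0 0 0 0;0 0 0 0 0 0"
}}

```text
clock: 19.32
tool_pos: [0.5019, 0.0448, 0.165]
ee_rot: [0.518, 0.757, -0.226, 0.329]
wrist_force: [0.3, -0.8, -1.7]
finger_gap: 0.0143
gripper_force: 79.2
```

{"api": "arm_command", "payload": {
  "steps": "1 0 1 0 0 0;1 0 1 0 0 0;0 0 0 0 0 0"
}}

```text
clock: 19.57
tool_pos: [0.5021, 0.0447, 0.1623]
ee_rot: [0.518, 0.757, -0.226, 0.329]
wrist_force: [0.8, -0.8, 0.0]
finger_gap: 0.014
gripper_force: 79.2
```

{"api": "arm_command", "payload": {
  "steps": "1 0 1 0 0 0;1 0 1 0 0 0;0 0 0 0 0 0"
}}

```text
clock: 19.82
tool_pos: [0.5021, 0.0444, 0.1594]
ee_rot: [0.518, 0.757, -0.226, 0.329]
wrist_force: [1.4, -2.4, -1.2]
finger_gap: 0.0142
gripper_force: 79.2
```

It is in the bore now: below the earlier contact height with no force. I am continuing straight down.

{"api": "arm_command", "payload": {
  "steps": "2.2 0 2 0 0 0;2.2 0 2 0 0 0;2.2 0 2.1 0 0 0;0 0 0 0 0 0"
}}

```text
clock: 20.15
tool_pos: [0.5018, 0.0445, 0.1499]
ee_rot: [0.518, 0.757, -0.226, 0.329]
wrist_force: [1.8, -4.3, -2.3]
finger_gap: 0.014
gripper_force: 79.2
```

{"api": "arm_command", "payload": {
  "steps": "2.2 0 2 0 0 0;2.2 0 2 0 0 0;2.2 0 2.1 0 0 0;0 0 0 0 0 0"
}}

```text
clock: 20.48
tool_pos: [0.5018, 0.0447, 0.1409]
ee_rot: [0.518, 0.757, -0.226, 0.329]
wrist_force: [2.3, -4.4, -2.3]
finger_gap: 0.0143
gripper_force: 79.2
```

{"api": "arm_command", "payload": {
  "steps": "1.7 -0.2 2.5 0 0 0;2.2 0 2 0 0 0;2.2 0 2.1 0 0 0;0 0 0 0 0 0"
}}

```text
clock: 20.82
tool_pos: [0.5019, 0.0442, 0.1318]
ee_rot: [0.518, 0.757, -0.226, 0.329]
wrist_force: [2.0, -2.6, -3.0]
finger_gap: 0.0137
gripper_force: 79.1
```

{"api": "arm_command", "payload": {
  "steps": "2.2 0 2 0 0 0;1.5 0 1.4 0 0 0;0 0 0 0 0 0"
}}

```text
clock: 21.07
tool_pos: [0.5019, 0.0441, 0.1271]
ee_rot: [0.518, 0.757, -0.226, 0.329]
wrist_force: [1.8, -3.4, -1.9]
finger_gap: 0.0141
gripper_force: 79.1
```

{"api": "arm_command", "payload": {
  "steps": "1.1 0 1 0 0 0;1.1 0 1 0 0 0;0 0 0 0 0 0"
}}

```text
clock: 21.32
tool_pos: [0.502, 0.0442, 0.1244]
ee_rot: [0.518, 0.757, -0.226, 0.329]
wrist_force: [1.2, -4.1, -0.9]
finger_gap: 0.0142
gripper_force: 79.1
```

{"api": "arm_command", "payload": {
  "steps": "1.1 0 1 0 0 0;1.1 0 1 0 0 0;0 0 0 0 0 0"
}}

```text
clock: 21.57
tool_pos: [0.5028, 0.0437, 0.1239]
ee_rot: [0.517, 0.756, -0.227, 0.331]
wrist_force: [-5.3, -2.2, 16.5]
finger_gap: 0.014
gripper_force: 81.0
```

{"api": "arm_command", "payload": {
  "steps": "1.1 0 1 0 0 0;1.1 0 1 0 0 0;0 0 0 0 0 0"
}}

```text
clock: 21.82
tool_pos: [0.5038, 0.0432, 0.1237]
ee_rot: [0.516, 0.756, -0.227, 0.334]
wrist_force: [-9.5, -0.8, 36.0]
finger_gap: 0.0142
gripper_force: 82.7
```

The pin is seated: it stopped hard 40 mm below the first flat contact. I am relaxing the push, opening and retreating.

{"api": "arm_command", "payload": {
  "steps": "-1.5 0 -1.4 0 0 0;-1.5 0 -1.4 0 0 0;0 0 0 0 0 0;0 0 0 0 0 0"
}}

```text
clock: 22.15
tool_pos: [0.5026, 0.044, 0.124]
ee_rot: [0.517, 0.756, -0.226, 0.33]
wrist_force: [-1.5, -2.6, 9.8]
finger_gap: 0.0141
gripper_force: 79.6
```

{"api": "arm_command", "payload": {
  "steps": "0 0 0 0 0 0;0 0 0 0 0 0;0 0 0 0 0 0;0 0 0 0 0 0;0 0 0 0 0 0;0 0 0 0 0 0",
  "claw": 0.5
}}

```text
clock: 22.65
tool_pos: [0.5019, 0.0444, 0.1225]
ee_rot: [0.518, 0.757, -0.226, 0.329]
wrist_force: [0.8, -0.6, 0.2]
finger_gap: 0.0426
gripper_force: 0.0
```

{"api": "arm_command", "payload": {
  "steps": "0 0 -10 0 0 0;0 0 -25 0 0 0;0 0 -30 0 0 0;0 0 -25 0 0 0;0 0 0 0 0 0;0 0 0 0 0 0;0 0 0 0 0 0"
}}

```text
clock: 23.23
tool_pos: [0.4781, 0.1053, 0.1833]
ee_rot: [0.518, 0.757, -0.226, 0.329]
wrist_force: [-0.4, -0.4, -0.1]
finger_gap: 0.0425
gripper_force: 0.0
```

```bash
python3 - <<'E'
from ins import *
import h,cv2,pickle
from snap import snap
from bench import camera
np.set_printoptions(precision=4,suppress=True)
sc=camera("scene");g=cv2.cvtColor(sc["color"],cv2.COLOR_RGB2GRAY)
B=[.5015,.045]
print("scene pred head/shoulder",h.proj(sc,[np.r_[B,.14],np.r_[B,.05]]).round(1).tolist())
for v in range(146,190,3): print(v,g[v,344:372].tolist())
print(p,s["joints"].round(2),s["wrist_force"].round(1),s["clock"])
y=.19;k=np.array(B)+.1*np.array([np.sin(y),-np.cos(y)]);print("knob",k)
E
```

```text
scene pred head/shoulder [[356.0, 158.6], [353.7, 187.6]]
146 [37, 38, 50, 53, 50, 37, 19, 43, 165, 240, 240, 239, 238, 238, 240, 237, 237, 239, 238, 235, 235, 236, 237, 238, 236, 238, 236, 237]
149 [51, 32, 34, 43, 49, 55, 39, 37, 16, 63, 247, 249, 240, 217, 234, 237, 238, 236, 236, 239, 238, 238, 237, 236, 236, 238, 239, 243]
152 [52, 32, 31, 32, 42, 53, 51, 26, 23, 23, 65, 241, 244, 237, 237, 238, 234, 236, 237, 238, 235, 237, 239, 247, 213, 184, 229, 131]
155 [43, 41, 20, 24, 36, 56, 56, 38, 27, 28, 18, 71, 152, 168, 219, 249, 242, 235, 233, 235, 240, 250, 196, 102, 86, 101, 91, 51]
158 [49, 32, 20, 22, 45, 52, 64, 32, 28, 32, 23, 24, 37, 38, 29, 23, 188, 233, 254, 231, 148, 95, 86, 78, 137, 233, 226, 102]
161 [32, 23, 16, 27, 45, 53, 48, 27, 30, 26, 22, 27, 20, 29, 40, 36, 36, 9, 18, 48, 92, 73, 74, 122, 74, 89, 111, 68]
164 [21, 29, 33, 37, 30, 49, 31, 28, 26, 9, 30, 10, 41, 53, 75, 106, 112, 123, 122, 115, 105, 104, 116, 108, 60, 41, 44, 52]
167 [24, 35, 37, 26, 36, 18, 16, 14, 19, 14, 27, 15, 27, 64, 75, 108, 110, 122, 125, 121, 118, 117, 116, 116, 126, 103, 115, 120]
170 [34
[... 341 characters left out ...]
2, 221, 242, 166, 142, 111, 51]
179 [239, 234, 242, 249, 249, 252, 255, 191, 93, 96, 101, 100, 92, 55, 214, 255, 254, 245, 230, 214, 216, 198, 124, 128, 132, 253, 255, 255]
182 [249, 250, 250, 249, 249, 251, 255, 171, 43, 59, 51, 62, 68, 68, 255, 255, 232, 218, 237, 178, 118, 132, 237, 255, 252, 250, 251, 254]
185 [140, 183, 194, 237, 255, 255, 255, 220, 108, 80, 85, 84, 106, 148, 144, 188, 255, 199, 128, 135, 235, 254, 252, 250, 251, 254, 255, 181]
188 [81, 100, 97, 95, 91, 81, 105, 113, 97, 92, 167, 204, 167, 119, 239, 255, 252, 249, 249, 249, 250, 249, 251, 255, 247, 169, 106, 104]
[0.4781 0.1053 0.1833] [ 0.67  0.35 -0.42  1.11 -0.77  2.  ] [-0.4 -0.4 -0.1] 23.2333
knob [ 0.5204 -0.0532]
```

The pin still stands. Next I push the bolt knob with shut fingers from its -y side.

```bash
python3 - <<'E'
from ins import *
import kin
D=tool(.19)
k=np.load("k.npy");print(kin.ik(np.array([.5261,-.0827,.098]),D,k,[[-.16,.3,-.3,1,0,2.8]]))
plan([(p+[0,.0,.08],R0),((.5261,-.0827,.26),D),((.5261,-.0827,.13),D),((.5261,-.0827,.098),D,12)])
E
```

```text
(array([-1.55918550e-01,  3.03728943e-01, -4.36823752e-01,  8.30243632e-01,
       -1.42138279e-16,  2.79567410e+00]), np.float64(8.69295284142438e-31))
t 23.2833 pos [0.4778 0.1048 0.1831] q [ 0.673  0.351 -0.422  1.111 -0.773  2.001] F [ 0.1 -0.3 -0.2]
2 rows
   -29.3 -0.1 -27.2 0.0000 0.0000 0.0000;-29.3 -0.1 -27.2 0.0000 0.0000 0.0000
16 rows
   -8.0 -1.4 8.9 0.0445 0.0374 0.1026;-8.5 -0.2 8.7 0.0445 0.0374 0.1026;-8.7 1.1 8.3 0.0445 0.0374 0.1026;-8.9 2.3 7.9 0.0445 0.0374 0.1026;-8.8 3.6 7.5 0.0445 0.0374 0.1026;-8.7 4.8 6.9 0.0445 0.0374 0.1026;-8.4 6.0 6.4 0.0445 0.0374 0.1026;-7.9 7.1 5.8 0.0445 0.0374 0.1026
   -7.3 8.1 5.2 0.0445 0.0374 0.1026;-6.6 9.1 4.5 0.0445 0.0374 0.1026;-5.8 9.9 3.9 0.0445 0.0374 0.1026;-4.9 10.6 3.2 0.0445 0.0374 0.1026;-3.9 11.2 2.5 0.0445 0.0374 0.1026;-2.8 11.6 1.9 0.0445 0.0374 0.1026;-1.7 11.9 1.3 0.0445 0.0374 0.1026;-0.5 12.1 0.7 0.0445 0.0374 0.1026
4 rows
   0.0 -0.0 32.5 0.0000 0.0000 0.0000;0.0 -0.0 32.5 0.0000 0.0000 0.0000;0.0 -0.0 32.5 0.0000 0.0000 0.0000;0.0 -0.0 32.5 0.0000 0.0000 0.0000
3 rows
   0.0 -0.0 10.7 0.0000 0.0000 0.0000;0.0 -0.0 10.7 0.0000 0.0000 0.0000;0.0 -0.0 10.7 0.0000 0.0000 0.0000
```

{"api": "arm_command", "payload": {
  "steps": "-29.3 0 -27.2 0 0 0;-29.3 0 -27.2 0 0 0;-8 -1.4 8.9 0.0445 0.0374 0.1026;-8.5 -0.2 8.7 0.0445 0.0374 0.1026;-8.7 1.1 8.3 0.0445 0.0374 0.1026;-8.9 2.3 7.9 0.0445 0.0374 0.1026;-8.8 3.6 7.5 0.0445 0.0374 0.1026;-8.7 4.8 6.9 0.0445 0.0374 0.1026",
  "claw": 0,
  "force": 40
}}

```text
clock: 23.95
tool_pos: [0.4963, 0.0338, 0.2616]
ee_rot: [0.784, 0.558, -0.155, 0.225]
wrist_force: [-0.2, 0.7, 0.0]
finger_gap: -0.0
gripper_force: 0.0
```

{"api": "arm_command", "payload": {
  "steps": "-8.4 6 6.4 0.0445 0.0374 0.1026;-7.9 7.1 5.8 0.0445 0.0374 0.1026;-7.3 8.1 5.2 0.0445 0.0374 0.1026;-6.6 9.1 4.5 0.0445 0.0374 0.1026;-5.8 9.9 3.9 0.0445 0.0374 0.1026;-4.9 10.6 3.2 0.0445 0.0374 0.1026;-3.9 11.2 2.5 0.0445 0.0374 0.1026;-2.8 11.6 1.9 0.0445 0.0374 0.1026"
}}

```text
clock: 24.62
tool_pos: [0.5205, -0.0602, 0.26]
ee_rot: [0.98, 0.193, -0.032, 0.046]
wrist_force: [-0.4, -0.4, 0.1]
finger_gap: -0.0003
gripper_force: 0.0
```

{"api": "arm_command", "payload": {
  "steps": "-1.7 11.9 1.3 0.0445 0.0374 0.1026;-0.5 12.1 0.7 0.0445 0.0374 0.1026;0 0 0 0 0 0;0 0 0 0 0 0;0 0 0 0 0 0"
}}

```text
clock: 25.03
tool_pos: [0.5261, -0.0822, 0.26]
ee_rot: [0.995, 0.095, 0.0, -0.0]
wrist_force: [0.2, -0.5, 0.5]
finger_gap: 0.0
gripper_force: 0.0
```

```bash
python3 - <<'E'
from ins import *
import h,cv2
from snap import snap
D=tool(.19)
plan([((.5261,-.0827,.15),D),((.5261,-.0827,.098),D,20)])
c=snap("w12");g=cv2.cvtColor(c["color"],cv2.COLOR_RGB2GRAY)
k=np.r_[.5204,-.0532,.094];q=h.proj(c,[k,k+[.007,0,0],[.5015,.045,.14]]);print(q.round(1).tolist())
u,v=q[0].astype(int)
m=(g<75).astype(np.uint8)[max(v-50,0):v+50,u-50:u+50];n,l,st,ce=cv2.connectedComponentsWithStats(m)
for i in range(1,n):
    if st[i,4]>60: print(st[i]+[u-50,max(v-50,0),0,0,0],(ce[i]+[u-50,max(v-50,0)]).round(1))
E
```

```text
t 25.0333 pos [ 0.5261 -0.0822  0.26  ] q [-0.155  0.184 -0.199  1.188  0.     2.796] F [ 0.2 -0.5  0.5]
3 rows
   -0.0 0.2 36.7 -0.0001 -0.0000 0.0003;-0.0 0.2 36.7 -0.0001 -0.0000 0.0003;-0.0 0.2 36.7 -0.0001 -0.0000 0.0003
3 rows
   0.0 -0.0 17.3 0.0000 0.0000 0.0000;0.0 -0.0 17.3 0.0000 0.0000 0.0000;0.0 -0.0 17.3 0.0000 0.0000 0.0000
[[282.9, 186.5], [284.2, 178.8], [142.8, 201.6]]
[232 139  82   5 275] [275.5 141.8]
[235 153  71   7 214] [271.4 154.1]
[237 173  69  26 332] [279.3 185.7]
[237 196  67   5 162] [265.  199.1]
```

{"api": "arm_command", "payload": {
  "steps": "0 0 37 0 0 0;0 0 37 0 0 0;0 0 36 0 0 0;0 0 25 0 0 0;0 0 16 0 0 0;0 0 11 0 0 0;0 0 0 0 0 0"
}}

```text
clock: 25.67
tool_pos: [0.5253, -0.0806, 0.0963]
ee_rot: [0.995, 0.096, -0.001, -0.001]
wrist_force: [0.1, 0.6, 0.3]
finger_gap: -0.0002
gripper_force: 0.0
```

{"api": "arm_command", "payload": {
  "steps": "0 -3 0 0 0 0;0 -4 0 0 0 0;0 -4 0 0 0 0;0 -4 0 0 0 0;0 0 0 0 0 0"
}}

```text
clock: 26.08
tool_pos: [0.5251, -0.0666, 0.0999]
ee_rot: [0.995, 0.095, 0.002, 0.0]
wrist_force: [1.1, -1.3, 0.4]
finger_gap: -0.0004
gripper_force: 0.2
```

{"api": "arm_command", "payload": {
  "steps": "0 -6 0 0 0 0;0 -6 0 0 0 0;0 -6 0 0 0 0;0 -6 0 0 0 0;0 0 0 0 0 0;0 0 0 0 0 0"
}}

```text
clock: 26.58
tool_pos: [0.5191, -0.0427, 0.0985]
ee_rot: [0.995, 0.095, 0.0, -0.001]
wrist_force: [-0.6, -0.5, 0.2]
finger_gap: -0.0002
gripper_force: 0.0
```

{"api": "arm_command", "payload": {
  "steps": "0 -4 0 0 0 0;0 -3 0 0 0 0;0 0 0 0 0 0;0 0 0 0 0 0"
}}

```text
clock: 26.92
tool_pos: [0.5181, -0.0364, 0.0986]
ee_rot: [0.995, 0.095, 0.001, -0.0]
wrist_force: [-0.6, 0.5, 0.7]
finger_gap: -0.0
gripper_force: 0.0
```

{"api": "arm_command", "payload": {
  "steps": "0 -2 0 0 0 0;0 -2 0 0 0 0;0 0 0 0 0 0;0 0 0 0 0 0"
}}

```text
clock: 27.25
tool_pos: [0.5179, -0.035, 0.0988]
ee_rot: [0.996, 0.094, 0.001, 0.003]
wrist_force: [1.1, -9.8, -1.7]
finger_gap: 0.0001
gripper_force: 4.5
```

{"api": "arm_command", "payload": {
  "steps": "0 -2 0 0 0 0;0 -2 0 0 0 0;0 0 0 0 0 0;0 0 0 0 0 0"
}}

```text
clock: 27.58
tool_pos: [0.5177, -0.0344, 0.0989]
ee_rot: [0.996, 0.093, 0.001, 0.006]
wrist_force: [2.6, -19.7, -3.8]
finger_gap: -0.0001
gripper_force: 10.2
```

```bash
python3 - <<'E'
from ins import *
import h,cv2,pickle
from bench import camera
c=camera("scene");a=pickle.load(open("scene.pkl","rb"))
pickle.dump(c,open("c13.pkl","wb"))
for d in(.1,.08,.06):
    k=np.array([.502,.0445])+d*np.array([.19,-.982]);print(d,h.proj(c,[np.r_[k,.094],np.r_[k,.075]]).round(1).tolist())
g=cv2.cvtColor(c["color"],cv2.COLOR_RGB2GRAY);g0=cv2.cvtColor(a["color"],cv2.COLOR_RGB2GRAY)
for v in range(146,176,3): print(v,g[v,352:384].tolist())
print("before")
for v in range(146,176,3): print(v,g0[v,352:384].tolist())
E
```

```text
0.1 [[374.4, 149.9], [373.6, 155.9]]
0.08 [[370.6, 154.4], [370.0, 160.4]]
0.06 [[366.8, 159.1], [366.2, 165.1]]
146 [186, 230, 236, 241, 236, 121, 4, 35, 46, 59, 58, 44, 34, 43, 34, 21, 11, 19, 32, 27, 28, 21, 18, 21, 18, 0, 90, 230, 232, 233, 235, 184]
149 [222, 235, 235, 236, 236, 213, 235, 194, 73, 0, 22, 23, 18, 14, 20, 14, 27, 20, 26, 20, 19, 20, 27, 19, 104, 247, 247, 236, 225, 221, 216, 214]
152 [235, 234, 231, 230, 229, 232, 232, 234, 235, 240, 239, 231, 234, 170, 65, 13, 12, 24, 21, 40, 30, 79, 77, 36, 192, 197, 129, 144, 181, 236, 229, 221]
155 [228, 231, 231, 233, 235, 233, 232, 233, 232, 228, 227, 233, 247, 175, 57, 3, 31, 21, 15, 24, 55, 91, 69, 50, 120, 102, 102, 101, 108, 106, 101, 92]
158 [234, 232, 216, 203, 201, 202, 207, 216, 234, 239, 245, 218, 125, 53, 46, 45, 42, 26, 4, 16, 83, 94, 50, 81, 145, 149, 133, 130, 97, 65, 51, 65]
161 [180, 110, 126, 149, 198, 188, 143, 117, 248, 193, 72, 42, 36, 36, 46, 54, 56, 47, 8, 46, 76, 84, 131, 159, 152, 157, 123, 62, 48, 53, 43, 22]
164 [159, 60, 56, 62, 64, 62, 60, 49, 43, 44, 41, 39, 30, 40, 32, 39, 34, 44, 148, 161, 156, 
[... 1373 characters left out ...]
, 210, 207, 206, 211, 120, 68, 65, 78, 92, 167, 202, 174, 102, 82, 94, 72, 20]
164 [228, 227, 223, 225, 229, 236, 204, 128, 83, 81, 73, 130, 182, 209, 205, 200, 203, 199, 200, 198, 203, 203, 208, 185, 122, 82, 86, 98, 68, 29, 3, 68]
167 [225, 225, 221, 231, 179, 92, 79, 86, 51, 181, 213, 206, 202, 201, 200, 198, 197, 203, 200, 200, 206, 175, 114, 82, 88, 88, 49, 10, 18, 218, 255, 254]
170 [222, 225, 242, 255, 165, 25, 113, 188, 210, 207, 203, 203, 201, 201, 199, 201, 192, 200, 210, 155, 90, 85, 86, 72, 38, 12, 104, 229, 251, 255, 205, 105]
173 [191, 142, 194, 226, 216, 201, 206, 181, 115, 115, 108, 90, 120, 117, 168, 193, 211, 215, 107, 55, 68, 55, 33, 9, 70, 252, 254, 248, 178, 103, 93, 95]
```

There is a hard stop at 20 N where the home position was expected, and the scene camera sees the knob at about (367,160). I am backing off and lifting clear.

{"api": "arm_command", "payload": {
  "steps": "0 5 0 0 0 0;0 10 0 0 0 0;0 10 0 0 0 0;0 0 -20 0 0 0;0 0 -40 0 0 0;0 0 -40 0 0 0;0 0 -30 0 0 0;0 0 0 0 0 0"
}}

```text
clock: 28.3
tool_pos: [0.5251, -0.0541, 0.2357]
ee_rot: [0.995, 0.095, 0.006, 0.001]
wrist_force: [1.7, -0.8, 0.0]
finger_gap: -0.0002
gripper_force: 0.0
```

{"api": "arm_command", "payload": {
  "steps": "0 0 0 0 0 0;0 0 0 0 0 0;0 0 0 0 0 0;0 0 0 0 0 0"
}}

```text
clock: 28.63
tool_pos: [0.5203, -0.0534, 0.2272]
ee_rot: [0.995, 0.095, -0.001, -0.001]
wrist_force: [0.2, 0.4, 0.3]
finger_gap: 0.0003
gripper_force: 0.0
```

```bash
python3 - <<'E'
from ins import *
import h,cv2
from bench import camera
c=camera("scene");g=cv2.cvtColor(c["color"],cv2.COLOR_RGB2GRAY)
print(p,s["wrist_force"].round(1))
for v in range(149,190,3): print(v,g[v,348:384].tolist())
E
```

```text
[ 0.5203324  -0.0533795   0.22715758] [0.2 0.4 0.3]
149 [122, 122, 112, 193, 219, 234, 233, 232, 231, 204, 225, 229, 229, 227, 230, 230, 230, 231, 227, 228, 231, 231, 230, 228, 229, 227, 227, 230, 234, 234, 238, 184, 177, 218, 220, 213]
152 [220, 223, 218, 234, 233, 230, 228, 227, 227, 225, 230, 229, 230, 227, 228, 228, 229, 228, 233, 241, 198, 157, 202, 239, 239, 243, 196, 128, 122, 117, 111, 146, 176, 231, 228, 222]
155 [225, 227, 227, 225, 227, 230, 229, 230, 230, 232, 229, 230, 229, 225, 225, 228, 234, 246, 184, 75, 37, 44, 66, 112, 126, 123, 125, 126, 122, 96, 94, 103, 105, 104, 99, 90]
158 [226, 229, 230, 230, 234, 231, 209, 195, 197, 197, 201, 213, 233, 240, 248, 199, 111, 80, 90, 74, 44, 39, 132, 152, 151, 148, 147, 139, 145, 139, 130, 123, 97, 62, 49, 69]
161 [234, 232, 233, 240, 179, 112, 124, 146, 193, 185, 144, 116, 247, 198, 102, 87, 51, 57, 72, 94, 86, 50, 130, 150, 149, 151, 148, 150, 150, 154, 113, 81, 81, 92, 58, 25]
164 [229, 228, 231, 243, 157, 60, 58, 58, 54, 66, 56, 52, 83, 84, 84, 45, 33, 44, 41, 40, 36, 51, 149, 156, 150, 150, 149, 133, 100, 88, 90, 104, 65, 33
[... 687 characters left out ...]
]
179 [247, 249, 255, 182, 80, 92, 93, 90, 90, 63, 149, 201, 207, 202, 199, 204, 211, 193, 116, 118, 126, 246, 255, 253, 240, 248, 255, 243, 142, 96, 95, 102, 101, 99, 98, 88]
182 [235, 220, 214, 117, 46, 56, 58, 59, 68, 47, 71, 91, 189, 214, 218, 169, 106, 123, 226, 250, 247, 246, 245, 252, 255, 186, 101, 93, 99, 105, 105, 94, 89, 249, 253, 255]
185 [207, 227, 153, 120, 88, 77, 84, 76, 94, 166, 211, 210, 223, 146, 119, 129, 226, 250, 247, 245, 246, 251, 249, 167, 99, 98, 101, 98, 94, 87, 151, 238, 255, 207, 174, 229]
188 [90, 90, 89, 107, 92, 83, 132, 212, 219, 211, 186, 119, 115, 229, 251, 250, 245, 246, 246, 254, 239, 157, 98, 96, 100, 102, 102, 87, 188, 252, 250, 247, 246, 249, 255, 161]
```

```bash
python3 -c "
from bench import r
print(r.close_job())"
```

```text
the job is handed in; nothing more can be done
None
```

The job is handed in at about 29 s: the pin was leaned in the rest, let go and regrasped, then seated fully home in the bore, and the bolt was pushed to its stop; the judge returned no verdict.

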